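# Weigh a batch of cast specimens on a bench scale with a sprung pan guard

### The arm

A 6-joint arm with a two-finger parallel gripper is mounted at the origin on a cart in front of the work surface, level with it; the furniture and walls round the work are solid. World frame = base frame: x ahead of the robot, y to its left, z up, the work surface at z = 0. Lengths are in m, angles in rad, forces in N, time in s.
With the tool pointing down it reaches from about 0.275 to 0.85 m from the base axis. Payload 5.2 kg.
Tool frame: the origin (TCP) lies at the very end of the fingers, on their centre line; the grasp point (between the pads) lies 19 mm behind it (arm.pinch_z is the distance from the TCP to the grasp point, in m); z points along the fingers, y is the line along which they close (so a half turn about z gives the same grasp; the last joint's range is limited). The gripper opens to 85 mm and grips with 20 to 120 N. Pads are 22 mm wide; open, the fingers measure 114 mm over their backs; the gripper's body (76 mm by 85 mm) begins 54 mm behind the grasp point. The pads swing forward as they close: fully open they stand 13 mm farther back than shut.
Start: joints at [0.962, 0.259, 1.535, -0, 1.348, -0.203], TCP at [0.217, 0.505, 0.231] pointing down, gripper open.
Joint ranges: [-3.14, 3.14], [-0.91, 2.08], [0.19, 2.58], [-1.22, 4.36], [0.22, 2.71], [-3.12, 3.12]. Speed limits (rad/s): [2.57, 2.57, 3.14, 3.14, 3.14, 3.14].

### API

Orientations are given as a unit quaternion [x, y, z, w].
In Python, from plant import telemetry, camera, get_calibration, order, arm gives the robot as it stands.
- The arm moves only by the tool jog_arm, never from a script. Its argument "series" is a list of rows, each an object with "travel": the shift along the tool's x, y, z in mm, a list of three; "angular": the turn, a rotation vector about the tool's x, y, z in rad, a list of three; "claw": the opening in per cent of the stroke, from 0 (shut) to 100 (fully open). A call has 1 to 5 rows; each row is the pose to reach, as a shift and turn from the pose commanded when the call began, along the tool's axes at that moment; what a row does not reach only later rows make up. A row lasts 1/10 s, in which the tool goes at most 50 mm and 8.59 degrees, less where a joint would pass 70% of its speed; a pose out of reach is approached as far as the arm can. A call with a gripper value outside its range is refused whole. The fingers move at their own pace and stop on an object; "force" is the grip in N (left out, the last holds). Time passes only in rows, so rows that repeat a pose let the fingers close. It gives the time, the measured TCP pose, the force, the opening and the grip force at its end, in the units of the state.
- telemetry.get_obs(): the state, without advancing time (a new reading comes with each control period).
- camera(name): name is "scene" or "top" or "wrist"; returns (picture, depth): 480x640x3 uint8, red, green, blue; 480x640 float32, m along the optical axis (not along the pixel's ray), 0 where there is no reading.
- get_calibration(name): a dict with "K" (3x3 intrinsics, pixels), "k1" (the pictures are not rectified: a ray, as slopes to the right and down, at radius r is drawn at 1 + k1 r^2 times it, then the intrinsics apply), "T" (4x4, takes a point from camera to world coordinates). Camera axes: x right, y down, z forward; pixel columns grow to the right and rows downward; lengths in m; the calibration is good to about 2 mm. A picture is of the moment at which its call begins: read the wrist's pose just before it. get_calibration takes no time and is no camera call; for the wrist camera it gives the pose at the moment of the call.
- order.job_done(): hands the job in; it is judged then, once.
The state is a dict: "t": time; "joint_positions": joint angles; "joint_vel": joint speeds; "effort": joint torques, N m; "position": TCP position; "orientation": TCP orientation; "ft_force": force on the tool from outside, world axes, zero at the start; "moment": the same for the moment, N m; "gripper_width": opening from 0.0 (shut) to 1.0 (fully open); "grasp_force": force on a finger pad.
Only numpy, scipy, OpenCV 4.12 (cv2) and the standard library are available. Lean on these libraries where they do the work, as an engineer would, in place of code of your own. Each camera call takes 0.05 s, during which the arm holds its last target. There are 200 camera calls.

### The job

Weigh the batch of resin-cast specimens: first clear the glass vials off the scale's deck and stand them upright in the steel tray, then swing the yellow pan guard off the pan against its spring and pin it back by putting the red-headed lock pin fully down into the red-ringed hole, so that the guard stays parked against the pin. Then move every specimen from the tray onto the scale's pan, lying flat side by side and fully on it, and finally press the green button fully down and let it come up again.

Things in the scene. Friction and masses are not known exactly. Their poses are not given: they have to be found in the camera images.
- scale: bench scale, blue housing 235 (x) x 310 (y) x 30 mm, fixed; origin under its centre, z up. Flat deck at z = 30 mm. The square steel pan (130 x 130 mm, top at z = 34 mm) is on its right (-y) half; a 10 mm high lip runs along the right edge of the deck (y = -152 mm). The vials stand on its left half, in the way of the guard
- pan_center (a point): centre of the pan's top face, at (0, -80, 34) mm in the scale's frame; axes as the scale's
- pivot (a point): on the upright axis of the guard's pivot, at (90, 0, 45) mm in the scale's frame, at mid-height of the guard bar; axes as the scale's
- lock_hole (a point): mouth (deck height) of the red-ringed lock hole, round, 15 mm across, 22 mm deep, at (-37, 107, 30) mm in the scale's frame; axes as the scale's
- rest_hole (a point): mouth of the grey-ringed hole of the same size in which the lock pin stands at the start, at (-95, 130, 30) mm in the scale's frame
- guard (a joint): angle of the sprung guard, rad: 0 at rest (bar points from the pivot over the pan, at 225 degrees in the scale's xy plane); grows as it swings clockwise from above, past the front to the left; stop at 1.85. A spring returns it to 0: 0.15 N m at 0, 0.54 N m at 1.57 (3.3 N at the tip). At 1.57 (bar at 135 degrees) its trailing side just touches a pin standing centred in the lock hole
- guard_tip (a point): on the yellow bar's centre line at mid-height, 165 mm from the pivot; x along the bar, outward, z up. The bar is 16 mm wide, ends 185 mm from the pivot, spans heights 38 to 52 mm above the desk; an 80 mm wide orange plate covers it from 50 to 135 mm. The pin's shank, held 14 mm beside this point on the trailing side, can push the bar round, then be lowered into the lock hole
- pin: lock pin, 60 g: steel shank 12 mm in diameter, 45 mm long, under a red square grip 20 x 20 mm, 40 mm tall; origin at the centre of the foot, z up to the grip (85 mm in all). Fully down in a hole its foot is 22 mm below the deck and the grip's underside is 1 mm above the top of the guard bar
- weigh (a joint): travel of the green button, m: 0 up, 0.006 fully down; spring, 5 N fully down, comes up by itself
- weigh_top (a point): centre of the green button's top (30 mm in diameter, moves down 6 mm until flush with its 46 mm black collar), 48 mm above the desk when up, at the front right corner of the deck
- tray: steel tray 213 (x) x 293 (y) x 23 mm, fixed; origin under its centre, z up; floor at z = 2 mm, inside 202 x 282 mm, walls 22 mm high. Tweezers lie along its -y wall; its +y third is free for the vials
- vial_0: glass vial, black cap, 23 mm in diameter, 58 mm tall (cap 19 mm wide, top 13 mm); origin at the centre of the base, z up; may be absent
- vial_1: glass vial, white cap, 23 mm in diameter, 58 mm tall (cap 19 mm wide, top 13 mm); origin at the centre of the base, z up; may be absent
- vial_2: glass vial, blue cap, 23 mm in diameter, 65 mm tall (cap 19 mm wide, top 13 mm); origin at the centre of the base, z up; may be absent
- puck_0: metal specimen cast in black resin, a disc 30 mm in diameter, 18 mm tall; origin at the centre of the underside, z up; may be absent
- puck_1: metal specimen cast in orange resin, a disc 25 mm in diameter, 20 mm tall; origin at the centre of the underside, z up; may be absent
- puck_2: metal specimen cast in green resin, a disc 30 mm in diameter, 16 mm tall; origin at the centre of the underside, z up; may be absent
- puck_3: metal specimen cast in black resin, a disc 30 mm in diameter, 17 mm tall; origin at the centre of the underside, z up; may be absent

How it is judged:
On the way, in this order (a step that is already met when the one before it is completed fails the run):
1. every vial stands upright in the tray (x of vial_0 in the frame of tray between -0.092 and 0.092 m and y of vial_0 in the frame of tray between -0.132 and 0.132 m and z of each of vial_0, vial_1, vial_2 in the frame of tray below 0.008 m and angle between each of vial_0, vial_1, vial_2's own z axis and vertical below 0.2 rad and x of vial_1 in the frame of tray between -0.092 and 0.092 m and y of vial_1 in the frame of tray between -0.132 and 0.132 m and x of vial_2 in the frame of tray between -0.092 and 0.092 m and y of vial_2 in the frame of tray between -0.132 and 0.132 m), for 0.2 s.
2. the guard is swung back and held by the pin, which is down in the lock hole and let go (horizontal distance between pin and lock_hole below 0.007 m and z of pin in the frame of lock_hole below -0.015 m and value of joint guard above 1.45 rad and contact force between the fingers and pin below 0.1 N), for 0.3 s.
3. every specimen lies flat on the pan (x of puck_0 in the frame of pan_center between -0.055 and 0.055 m and y of puck_0 in the frame of pan_center between -0.055 and 0.055 m and z of puck_0 in the frame of pan_center between -0.003 and 0.006 m and angle between each of puck_0, puck_1, puck_2, puck_3's own z axis and vertical below 0.15 rad and x of puck_1 in the frame of pan_center between -0.055 and 0.055 m and y of puck_1 in the frame of pan_center between -0.055 and 0.055 m and z of puck_1 in the frame of pan_center between -0.003 and 0.006 m and x of puck_2 in the frame of pan_center between -0.055 and 0.055 m and y of puck_2 in the frame of pan_center between -0.055 and 0.055 m and z of puck_2 in the frame of pan_center between -0.003 and 0.006 m and x of puck_3 in the frame of pan_center between -0.055 and 0.055 m and y of puck_3 in the frame of pan_center between -0.055 and 0.055 m and z of puck_3 in the frame of pan_center between -0.003 and 0.006 m), for 0.2 s.
4. the button is fully down (value of joint weigh above 0.0048 m), for 0.05 s.
5. the button is up again (value of joint weigh below 0.0012 m), for 0.1 s.
At the end, for the whole second after the job is handed in: vials upright on the tray floor (0.2 rad); pin foot 15 mm or more below the deck, within 7 mm of the lock hole's centre, guard beyond 1.45 rad; specimens flat on the pan (0.15 rad), centres within 55 mm of its centre along each side, none stacked; button up; all at rest (all of step 1 and all of step 3 and horizontal distance between pin and lock_hole below 0.007 m and z of pin in the frame of lock_hole below -0.015 m and value of joint guard above 1.45 rad and value of joint weigh below 0.0012 m and linear speed of each of vial_0, vial_1, vial_2, puck_0, puck_1, puck_2, puck_3, pin below 0.02 m/s); the robot touches nothing.
Of vial_0, vial_1, vial_2 only 2 to 3 are there at a start; the rules pass over those that are not, and their reading is None.
Of puck_0, puck_1, puck_2, puck_3 only 3 to 4 are there at a start; the rules pass over those that are not, and their reading is None.
At some moment in a run one of puck_0, puck_1, puck_2, puck_3 may be knocked a few centimetres aside while the robot is not near it.
It also fails if it takes over 210 s, if anything falls off the work surface, if the arm or the gripper's body presses on something with over 40 N, if the wrist force passes 120 N, or if a joint passes its speed limit or range.

## Working session

There is one attempt and no reset: what is moved stays moved. The work goes in short steps, Python scripts to look and compute and a tool call to move; the robot and the scene stay as the last step left them, time stands still between calls to the robot, and variables do not carry over. Pictures are saved under pics/ and viewed, at most 14 in all, crops included, and the job is handed in when it is done.

Besides the shell and the picture viewer there is one more tool, called as a command line: name --argument value ..., lists and objects as JSON in quotes. jog_arm: Moves the arm, as the interface text tells. Its arguments: {"type":"object","properties":{"series":{"type":"array","items":{"type":"object","properties":{"travel":{"type":"array","items":{"type":"number"}},"angular":{"type":"array","items":{"type":"number"}},"claw":{"type":"number"}}}},"force":{"type":"number"}},"required":["series"]}

```bash
mkdir -p pics; ls; cat > h.py <<'E'
import numpy as np,cv2
from plant import telemetry,camera,get_calibration,order,arm
def shot(n,f=None):
    c=get_calibration(n); p,d=camera(n)
    if f: cv2.imwrite(f,p[:,:,::-1])
    return c,p,d
def p2w(c,u,v,z):
    "pixel -> world on plane height z"
    K=np.array(c['K'],float);T=np.array(c['T'])
    r=cv2.undistortPoints(np.array([[[u,v]]],float),K,np.array([c['k1'],0,0,0,0.]))[0,0]
    d=T[:3,:3]@np.array([r[0],r[1],1]);o=T[:3,3]
    return o+d*(z-o[2])/d[2]
def w2p(c,P):
    K=np.array(c['K'],float);T=np.linalg.inv(np.array(c['T']))
    q=cv2.projectPoints(np.array(P,float).reshape(-1,1,3),cv2.Rodrigues(T[:3,:3])[0],T[:3,3],K,np.array([c['k1'],0,0,0,0.]))[0]
    return q.reshape(-1,2)
E
python3 - <<'E'
from h import *
c,p,d=shot('top','pics/top1.png'); np.savez('top1.npz',d=d,p=p,**{k:np.array(v) for k,v in c.items()})
print(c)
c,p,d=shot('scene','pics/scene1.png'); print(telemetry.get_obs())
E
```

```text
pics
{'K': array([[502.0789252 ,   0.        , 326.1511039 ],
       [  0.        , 502.0789252 , 236.62253075],
       [  0.        ,   0.        ,   1.        ]]), 'k1': -0.08963294145347317, 'T': array([[ 0.01665357, -0.99006856,  0.13959553,  0.39488496],
       [-0.99985539, -0.01600973,  0.00573396, -0.13584345],
       [-0.00344213, -0.13967084, -0.99019201,  1.0905636 ],
       [ 0.        ,  0.        ,  0.        ,  1.        ]])}
{'t': 0.1, 'joint_positions': array([ 9.62186646e-01,  2.59256881e-01,  1.53599050e+00,  2.73626437e-05,
        1.34800580e+00, -2.02783217e-01]), 'joint_vel': array([ 4.91010356e-04, -2.98990612e-03, -2.77200593e-03, -5.37070648e-06,
        3.94184722e-04, -7.42105742e-04]), 'effort': array([ 3.25648703e-03, -4.46964383e+01, -2.91247219e+01, -1.28978186e-04,
        6.33017175e-03,  1.44593901e-05]), 'position': array([0.21680788, 0.5049402 , 0.23055819]), 'orientation': array([ 2.01526547e-01,  9.79482701e-01, -7.57604826e-04, -3.39928846e-04]), 'ft_force': array([-0.69124434, -1.00923328, -0.3767132 ]), 'moment': array([-0.007034  ,  0.01893073,  0.04650157]), 'grasp_force': 0.0, 'gripper_width': 1.0004479114364462}
```

View pics/top1.png

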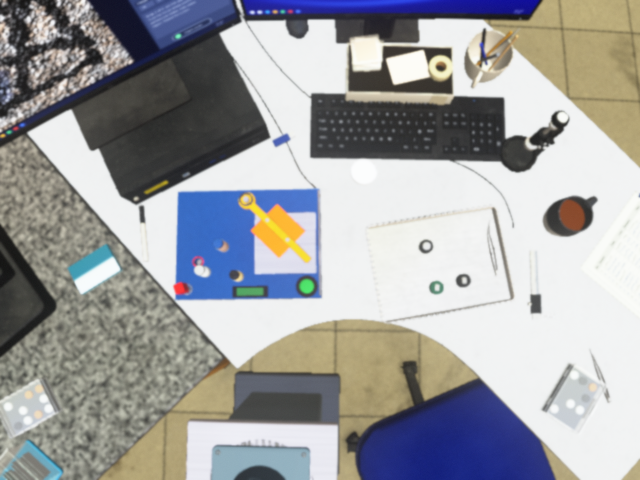

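View pics/scene1.png

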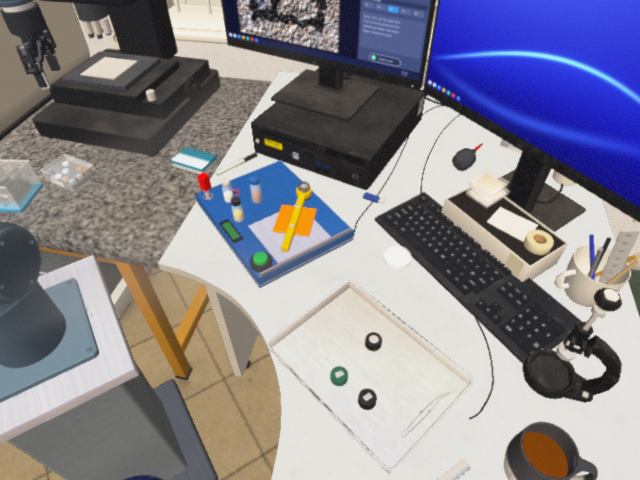

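The top view shows the scale (corners about (177,191), (321,299)), with the vials at blue (221,245), white (202,270) and black (236,275). The pin is at (181,288), and the tray is at u 367–513 holding three pucks: (426,246), (436,287) and (463,281). The scene view confirms that all the vials are upright. Next I'll enlarge the crops.

```bash
python3 - <<'E'
import cv2
p=cv2.imread('pics/top1.png')
cv2.imwrite('pics/c1.png',cv2.resize(p[180:310,165:335],None,fx=4.6,fy=4.6,interpolation=cv2.INTER_CUBIC))
cv2.imwrite('pics/c2.png',cv2.resize(p[200:328,358:522],None,fx=4.6,fy=4.6,interpolation=cv2.INTER_CUBIC))
E
```

```text
(no output)
```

View pics/c1.png

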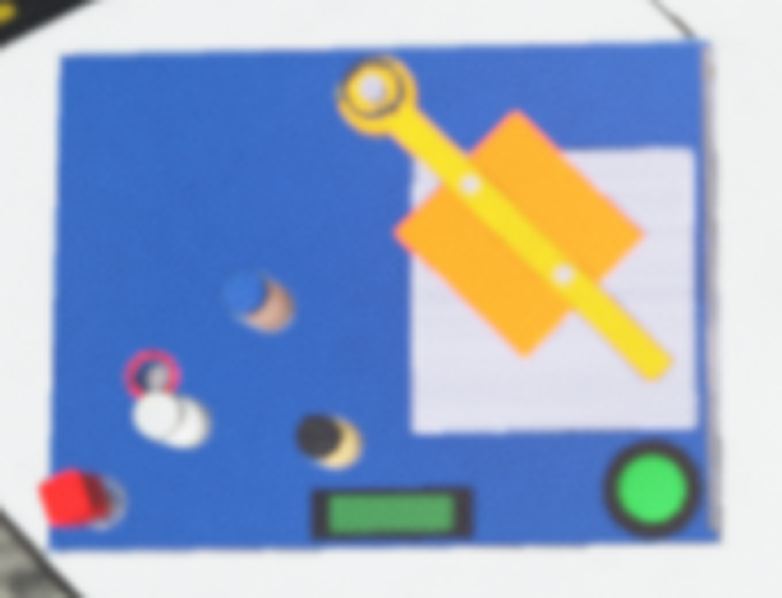

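View pics/c2.png

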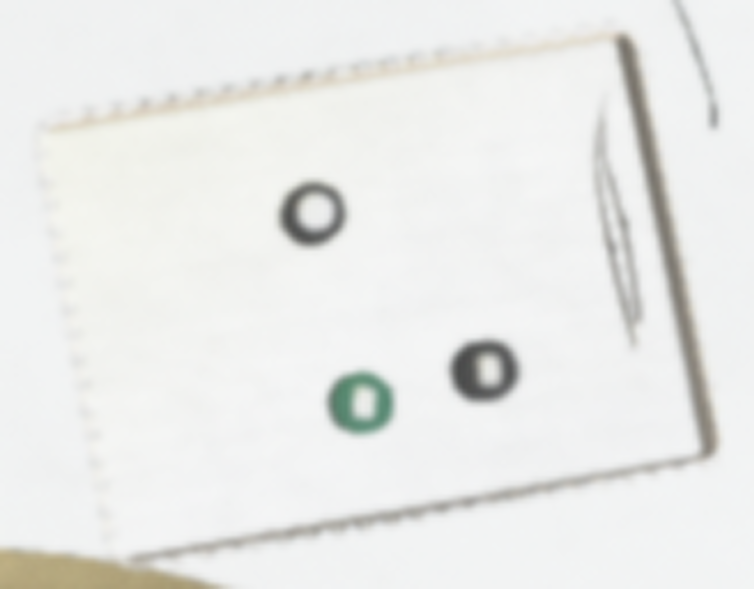

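```bash
cat >> h.py <<'E'
def fit2(L,W):
    "rigid 2D fit local->world"
    L=np.array(L,float);W=np.array(W,float);l0=L.mean(0);w0=W.mean(0);a=L-l0;b=W-w0
    th=np.arctan2((a[:,0]*b[:,1]-a[:,1]*b[:,0]).sum(),(a*b).sum())
    R=np.array([[np.cos(th),-np.sin(th)],[np.sin(th),np.cos(th)]]);t=w0-R@l0
    return th,R,t,(L@R.T+t-W)
E
cat > m.py <<'E'
from h import *
c=dict(np.load('top1.npz')); c['k1']=float(c['k1'])
S=lambda x,y,z:p2w(c,165+(x+.5)/4.6-.5,180+(y+.5)/4.6-.5,z)[:2]
Q=lambda x,y,z:p2w(c,358+(x+.5)/4.6-.5,200+(y+.5)/4.6-.5,z)[:2]
pan=[(412,150,.034),(695,148,.034),(697,430,.034),(412,432,.034),(152,376,.03),(62,56,.03),(50,548,.03),(373,88,.05)]
loc=[(.065,-.015),(.065,-.145),(-.065,-.145),(-.065,-.015),(-.037,.107),(.1175,.155),(-.1175,.155),(.09,0)]
th,R,t,e=fit2(loc,[S(*q) for q in pan]); print('scale',th,t,'\n',(e*1e3).round(1))
for n,l in dict(pan=(0,-.08),lock=(-.037,.107),rest=(-.095,.13),piv=(.09,0)).items(): print(n,(R@l+t).round(4))
print('button',S(652,488,.048), 'pin',S(65,500,.093))
print('blue',S(245,290,.065),'blk',S(317,436,.058),'wht',S(157,415,.058))
tl=[(.1065,.1465),(.1065,-.1465),(-.1065,-.1465),(-.1065,.1465)]
th2,R2,t2,e=fit2(tl,[Q(40,127,.023),Q(625,35,.023),Q(715,455,.023),Q(112,561,.023)]); print('tray',th2,t2,'\n',(e*1e3).round(1))
for l in [(.055,.105),(0,.105),(-.055,.105)]: print('slot',l,(R2@l+t2).round(4))
print('pA',Q(317,212,.0195),'grn',Q(363,402,.018),'pB',Q(487,370,.0195))
E
python3 m.py
```

```text
scale 0.03340763840922316 [0.52768378 0.03741733] 
 [[-1.1 -1. ]
 [ 0.3  1.1]
 [ 1.6  0.3]
 [ 0.4 -0.5]
 [ 0.4 -0.4]
 [ 2.   1.3]
 [-1.3  1.1]
 [-2.4 -1.9]]
pan [ 0.5304 -0.0425]
lock [0.4871 0.1431]
rest [0.4284 0.1642]
piv [0.6176 0.0404]
button [ 0.4385853  -0.09051065] pin [0.42653199 0.16257533]
blue [0.52324275 0.09396144] blk [0.45865646 0.05996665] wht [0.4667029  0.13299158]
tray 0.17737795126312622 [ 0.49212237 -0.37287496] 
 [[ 3.9  5.9]
 [ 6.6 -4. ]
 [-5.1 -4.5]
 [-5.4  2.6]]
slot (0.055, 0.105) [ 0.5277 -0.2598]
slot (0, 0.105) [ 0.4736 -0.2695]
slot (-0.055, 0.105) [ 0.4195 -0.2792]
pA [ 0.52963363 -0.34626555] grn [ 0.44120753 -0.36725711] pB [ 0.4567115  -0.42535922]
```

The crops gave me the scale, tray and object positions, all plausible, with scale fit residuals of about 2 mm. I'll align the tool with the world axes and go above the vials for a wrist look.

jog_arm --series '[{"travel":[-40,-31,0],"angular":[0,0,-0.1],"claw":50},{"travel":[-85,-65,0],"angular":[0,0,-0.2],"claw":50},{"travel":[-125,-95,0],"angular":[0,0,-0.3],"claw":50},{"travel":[-165,-125,0],"angular":[0,0,-0.4058],"claw":50},{"travel":[-200,-156,0],"angular":[0,0,-0.4058],"claw":50}]'

```text
t: 0.6
position: [0.3382, 0.2847, 0.2311]
orientation: [-0.002, 1.0, -0.0, 0.0]
ft_force: [1.5, -0.3, 0.6]
gripper_width: 0.499
grasp_force: 0.0
```

jog_arm --series '[{"travel":[-24,-42,0],"angular":[0,0,0],"claw":50},{"travel":[-48,-84,0],"angular":[0,0,0],"claw":50},{"travel":[-72,-126,0],"angular":[0,0,0],"claw":50},{"travel":[-96,-165,0],"angular":[0,0,0],"claw":50},{"travel":[-96,-165,0],"angular":[0,0,0],"claw":50}]'

```text
t: 1.1
position: [0.4363, 0.1168, 0.2311]
orientation: [0.003, 1.0, -0.001, 0.0]
ft_force: [0.3, 0.9, -0.2]
gripper_width: 0.498
grasp_force: 0.0
```

```bash
cat > look.py <<'E'
import sys
from h import *
o=telemetry.get_obs(); n=sys.argv[1]
c,p,d=shot('wrist','pics/%s.png'%n); np.savez(n+'.npz',d=d,p=p,**{k:np.array(v) for k,v in c.items()})
print(o['t'],o['position'].round(4),o['orientation'].round(4),c['T'].round(3).tolist())
E
python3 look.py w1
```

```text
1.1 [0.4363 0.1168 0.2311] [ 3.2e-03  1.0e+00 -1.0e-03  5.0e-04] [[0.007, 0.951, 0.31, 0.357], [1.0, -0.007, -0.004, 0.117], [-0.001, 0.31, -0.951, 0.373], [0.0, 0.0, 0.0, 1.0]]
```

View pics/w1.png

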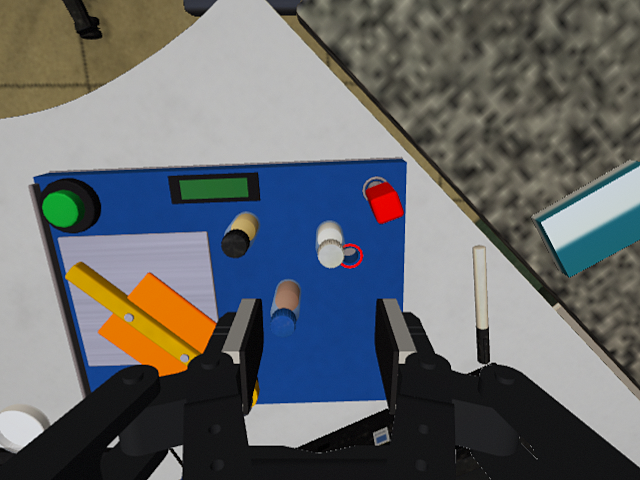

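The wrist view is sharp. Cap tops are at black (236,243), white (330,254) and blue (284,323). The lock ring is at (350,256), the pin grip at (386,205), and the pan corners at (207,232), (59,238), (88,366).

```bash
cat > m2.py <<'E'
from h import *
c=dict(np.load('w1.npz')); c['k1']=float(c['k1'])
W=lambda u,v,z:p2w(c,u,v,z)[:2]
pts=[(207,232,.034),(59,238,.034),(88,366,.034),(350,256,.03),(406,159,.03)]
loc=[(-.065,-.015),(-.065,-.145),(.065,-.145),(-.037,.107),(-.1175,.155)]
th,R,t,e=fit2(loc,[W(*q) for q in pts]); print('scale',th,t,'\n',(e*1e3).round(1))
for n,l in dict(pan=(0,-.08),lock=(-.037,.107),rest=(-.095,.13),piv=(.09,0)).items(): print(n,(R@l+t).round(4))
print('button',W(61,210,.048),'pin',W(388,209,.093))
print('blk',W(236,243,.088),'wht',W(330,254,.088),'blue',W(284,323,.095))
p=c['p'][160:250,340:430]; cv2.imwrite('pics/w1pin.png',cv2.resize(p[:,:,::-1],None,fx=5,fy=5,interpolation=cv2.INTER_CUBIC))
E
python3 m2.py
```

```text
scale 0.03525426960729809 [0.5271631  0.03749503] 
 [[-0.5  0.1]
 [-0.4 -2.2]
 [ 0.8  0.6]
 [-1.   0.4]
 [ 1.1  1.1]]
pan [ 0.53   -0.0425]
lock [0.4864 0.1431]
rest [0.4276 0.1641]
piv [0.6171 0.0407]
button [ 0.43945957 -0.09186626] pin [0.42893732 0.16369279]
blk [0.45478843 0.05573728] wht [0.46374053 0.12373254] blue [0.51629857 0.08898865]
```

View pics/w1pin.png

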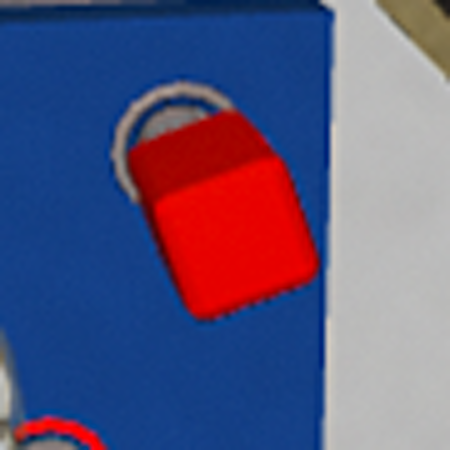

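Scale pose confirmed, and the pin grip is yawed about 20°. Next I pick the black vial.

jog_arm --series '[{"travel":[-9,-30,40],"angular":[0,0,0],"claw":50},{"travel":[-18.5,-61,80],"angular":[0,0,0],"claw":50},{"travel":[-18.5,-61,120],"angular":[0,0,0],"claw":50},{"travel":[-18.5,-61,160],"angular":[0,0,0],"claw":50},{"travel":[-18.5,-61,181],"angular":[0,0,0],"claw":50}]'

```text
t: 1.65
position: [0.4492, 0.0618, 0.0473]
orientation: [-0.0, 1.0, 0.001, -0.003]
ft_force: [-0.1, 0.2, 0.8]
gripper_width: 0.497
grasp_force: 0.0
```

jog_arm --series '[{"travel":[0,0,0],"angular":[0,0,0],"claw":15},{"travel":[0,0,0],"angular":[0,0,0],"claw":15},{"travel":[0,0,0],"angular":[0,0,0],"claw":15},{"travel":[0,0,-20],"angular":[0,0,0],"claw":15},{"travel":[0,0,-60],"angular":[0,0,0],"claw":15}]' --force 25

```text
t: 2.15
position: [0.4506, 0.0609, 0.1103]
orientation: [-0.0, 1.0, 0.0, -0.002]
ft_force: [0.3, 0.3, -0.3]
gripper_width: 0.266
grasp_force: 26.6
```

jog_arm --series '[{"travel":[0,0,-20],"angular":[0,0,0],"claw":15},{"travel":[0,0,-40],"angular":[0,0,0],"claw":15},{"travel":[0,0,-40],"angular":[0,0,0],"claw":15}]'

```text
t: 2.45
position: [0.4548, 0.0605, 0.1546]
orientation: [-0.0, 1.0, -0.0, 0.005]
ft_force: [1.0, 0.2, 0.1]
gripper_width: 0.263
grasp_force: 26.6
```

```bash
python3 - <<'E'
from h import *
o=telemetry.get_obs();print(o['position'],o['orientation'],o['joint_positions'],o['joint_vel'])
E
```

```text
[0.45484888 0.06048655 0.15464097] [-2.37637379e-04  9.99989314e-01 -4.72672240e-04  4.59257805e-03] [-1.11745328e-01  1.60353215e-01  1.86313098e+00  9.71946140e-05
  1.10887516e+00 -1.68305985e+00] [-4.56431619e-03  4.18520671e-02  5.74395695e-02 -1.40525042e-04
 -5.15630888e-02 -2.82914903e-05]
```

jog_arm --series '[{"travel":[5,-48,0],"angular":[0,0,0],"claw":15},{"travel":[10,-96,0],"angular":[0,0,0],"claw":15},{"travel":[15,-144,0],"angular":[0,0,0],"claw":15},{"travel":[20,-192,0],"angular":[0,0,0],"claw":15},{"travel":[24,-240,0],"angular":[0,0,0],"claw":15}]'

```text
t: 2.95
position: [0.4276, -0.1811, 0.1505]
orientation: [-0.0, 1.0, -0.0, 0.0]
ft_force: [1.0, -0.8, 0.4]
gripper_width: 0.264
grasp_force: 26.6
```

jog_arm --series '[{"travel":[5,-48,0],"angular":[0,0,0],"claw":15},{"travel":[10,-90,20],"angular":[0,0,0],"claw":15},{"travel":[10,-105,60],"angular":[0,0,0],"claw":15},{"travel":[10,-105,80],"angular":[0,0,0],"claw":15},{"travel":[10,-105,80],"angular":[0,0,0],"claw":15}]'

```text
t: 3.45
position: [0.416, -0.2832, 0.0673]
orientation: [0.001, 1.0, 0.002, -0.002]
ft_force: [-0.1, -0.5, -1.0]
gripper_width: 0.262
grasp_force: 26.6
```

jog_arm --series '[{"travel":[-2,0,25],"angular":[0,0,0],"claw":15},{"travel":[-2,0,38],"angular":[0,0,0],"claw":15},{"travel":[-2,0,42],"angular":[0,0,0],"claw":15},{"travel":[-2,0,43],"angular":[0,0,0],"claw":15},{"travel":[-2,0,43],"angular":[0,0,0],"claw":15}]'

```text
t: 3.95
position: [0.4208, -0.2848, 0.0284]
orientation: [-0.0, 1.0, -0.001, 0.001]
ft_force: [0.8, -0.2, -0.3]
gripper_width: 0.264
grasp_force: 26.6
```

jog_arm --series '[{"travel":[0,0,3],"angular":[0,0,0],"claw":15},{"travel":[0,0,6],"angular":[0,0,0],"claw":15},{"travel":[0,0,6],"angular":[0,0,0],"claw":15},{"travel":[0,0,6],"angular":[0,0,0],"claw":15}]'

```text
t: 4.35
position: [0.4201, -0.2846, 0.0213]
orientation: [0.0, 1.0, 0.0, -0.0]
ft_force: [0.5, -1.1, 0.2]
gripper_width: 0.26
grasp_force: 26.6
```

jog_arm --series '[{"travel":[0,0,1.5],"angular":[0,0,0],"claw":15},{"travel":[0,0,1.5],"angular":[0,0,0],"claw":15},{"travel":[0,0,1.5],"angular":[0,0,0],"claw":40},{"travel":[0,0,1.5],"angular":[0,0,0],"claw":40},{"travel":[0,0,1.5],"angular":[0,0,0],"claw":40}]'

```text
t: 4.85
position: [0.4201, -0.2846, 0.0197]
orientation: [0.0, 1.0, 0.0, -0.0]
ft_force: [0.0, -0.2, 0.1]
gripper_width: 0.397
grasp_force: 0.0
```

jog_arm --series '[{"travel":[0,0,-30],"angular":[0,0,0],"claw":40},{"travel":[0,0,-70],"angular":[0,0,0],"claw":40},{"travel":[0,0,-110],"angular":[0,0,0],"claw":50},{"travel":[-5,40,-135],"angular":[0,0,0],"claw":50},{"travel":[-10,88,-135],"angular":[0,0,0],"claw":50}]'

```text
t: 5.35
position: [0.4326, -0.1988, 0.1587]
orientation: [0.002, 1.0, -0.003, 0.003]
ft_force: [1.2, 0.3, -0.9]
gripper_width: 0.5
grasp_force: 0.0
```

jog_arm --series '[{"travel":[-6,48,0],"angular":[0,0,0],"claw":50},{"travel":[-12,96,0],"angular":[0,0,0],"claw":50},{"travel":[-18,144,0],"angular":[0,0,0],"claw":50},{"travel":[-24,192,0],"angular":[0,0,0],"claw":50},{"travel":[-28,240,0],"angular":[0,0,0],"claw":50}]'

```text
t: 5.85
position: [0.4582, 0.0453, 0.1549]
orientation: [0.0, 1.0, -0.0, 0.0]
ft_force: [0.6, -1.0, 0.4]
gripper_width: 0.497
grasp_force: 0.0
```

jog_arm --series '[{"travel":[-3,45,0],"angular":[0,0,0],"claw":50},{"travel":[-6,80,0],"angular":[0,0,0],"claw":50},{"travel":[-6,80,0],"angular":[0,0,0],"claw":50},{"travel":[-6,80,0],"angular":[0,0,0],"claw":50}]'

```text
t: 6.25
position: [0.4638, 0.124, 0.1545]
orientation: [-0.001, 1.0, -0.0, -0.0]
ft_force: [-0.4, -1.5, -1.0]
gripper_width: 0.503
grasp_force: 0.0
```

jog_arm --series '[{"travel":[0,0,40],"angular":[0,0,0],"claw":50},{"travel":[0,0,80],"angular":[0,0,0],"claw":50},{"travel":[0,0,105],"angular":[0,0,0],"claw":50},{"travel":[0,0,105],"angular":[0,0,0],"claw":50},{"travel":[0,0,105],"angular":[0,0,0],"claw":15}]'

```text
t: 6.75
position: [0.4643, 0.1223, 0.05]
orientation: [0.001, 1.0, -0.0, -0.0]
ft_force: [0.5, 0.1, 0.3]
gripper_width: 0.345
grasp_force: 0.0
```

jog_arm --series '[{"travel":[0,0,0],"angular":[0,0,0],"claw":15},{"travel":[0,0,0],"angular":[0,0,0],"claw":15},{"travel":[0,0,-30],"angular":[0,0,0],"claw":15},{"travel":[0,0,-70],"angular":[0,0,0],"claw":15},{"travel":[0,0,-110],"angular":[0,0,0],"claw":15}]'

```text
t: 7.25
position: [0.464, 0.1234, 0.162]
orientation: [-0.0, 1.0, -0.0, 0.0]
ft_force: [1.1, -0.7, -0.8]
gripper_width: 0.266
grasp_force: 26.3
```

jog_arm --series '[{"travel":[-2,-48,0],"angular":[0,0,0],"claw":15},{"travel":[-4,-96,0],"angular":[0,0,0],"claw":15},{"travel":[-6,-144,0],"angular":[0,0,0],"claw":15},{"travel":[-8,-192,0],"angular":[0,0,0],"claw":15},{"travel":[-8,-240,0],"angular":[0,0,0],"claw":15}]'

```text
t: 7.75
position: [0.4725, -0.1186, 0.1614]
orientation: [-0.0, 1.0, -0.001, 0.001]
ft_force: [1.1, 0.1, -0.5]
gripper_width: 0.263
grasp_force: 26.3
```

jog_arm --series '[{"travel":[-1,-48,0],"angular":[0,0,0],"claw":15},{"travel":[-2,-96,0],"angular":[0,0,0],"claw":15},{"travel":[-3,-140,0],"angular":[0,0,0],"claw":15},{"travel":[-3,-158,0],"angular":[0,0,0],"claw":15},{"travel":[-3,-158,0],"angular":[0,0,0],"claw":15}]'

```text
t: 8.25
position: [0.4752, -0.2773, 0.1606]
orientation: [0.002, 1.0, -0.001, 0.001]
ft_force: [-0.8, 0.2, 0.1]
gripper_width: 0.262
grasp_force: 26.3
```

jog_arm --series '[{"travel":[0,0,40],"angular":[0,0,0],"claw":15},{"travel":[0,0,80],"angular":[0,0,0],"claw":15},{"travel":[0,0,120],"angular":[0,0,0],"claw":15},{"travel":[0,0,132],"angular":[0,0,0],"claw":15},{"travel":[0,0,132],"angular":[0,0,0],"claw":15}]'

```text
t: 8.75
position: [0.4743, -0.2724, 0.0268]
orientation: [-0.001, 1.0, 0.001, -0.001]
ft_force: [-0.0, -0.3, 0.1]
gripper_width: 0.259
grasp_force: 26.3
```

jog_arm --series '[{"travel":[0,0,3],"angular":[0,0,0],"claw":15},{"travel":[0,0,5],"angular":[0,0,0],"claw":15},{"travel":[0,0,5],"angular":[0,0,0],"claw":15},{"travel":[0,0,5.5],"angular":[0,0,0],"claw":15},{"travel":[0,0,5.5],"angular":[0,0,0],"claw":15}]'

```text
t: 9.25
position: [0.4754, -0.2748, 0.0229]
orientation: [0.0, 1.0, -0.0, 0.0]
ft_force: [-0.5, 0.3, -0.2]
gripper_width: 0.264
grasp_force: 26.3
```

jog_arm --series '[{"travel":[0,0,0],"angular":[0,0,0],"claw":40},{"travel":[0,0,0],"angular":[0,0,0],"claw":40},{"travel":[0,0,-30],"angular":[0,0,0],"claw":40},{"travel":[0,0,-70],"angular":[0,0,0],"claw":40},{"travel":[0,0,-110],"angular":[0,0,0],"claw":50}]'

```text
t: 9.75
position: [0.4746, -0.2742, 0.133]
orientation: [0.0, 1.0, 0.001, -0.001]
ft_force: [0.5, -1.1, 0.7]
gripper_width: 0.498
grasp_force: 0.0
```

jog_arm --series '[{"travel":[-5,42,-25],"angular":[0,0,0],"claw":50},{"travel":[-10,90,-25],"angular":[0,0,0],"claw":50},{"travel":[-15,138,-25],"angular":[0,0,0],"claw":50},{"travel":[-20,186,-25],"angular":[0,0,0],"claw":50},{"travel":[-25,234,-25],"angular":[0,0,0],"claw":50}]'

```text
t: 10.25
position: [0.5, -0.0389, 0.1576]
orientation: [0.0, 1.0, -0.0, 0.0]
ft_force: [0.7, -1.1, -0.2]
gripper_width: 0.499
grasp_force: 0.0
```

jog_arm --series '[{"travel":[-6,48,0],"angular":[0,0,0],"claw":50},{"travel":[-12,94,0],"angular":[0,0,0],"claw":50},{"travel":[-17,127,0],"angular":[0,0,0],"claw":50},{"travel":[-17,127,0],"angular":[0,0,0],"claw":50},{"travel":[-17,127,0],"angular":[0,0,0],"claw":50}]'

```text
t: 10.75
position: [0.5169, 0.087, 0.1572]
orientation: [-0.001, 1.0, -0.0, -0.0]
ft_force: [0.1, -0.7, 0.2]
gripper_width: 0.499
grasp_force: 0.0
```

jog_arm --series '[{"travel":[0,2,40],"angular":[0,0,0],"claw":50},{"travel":[0,2,80],"angular":[0,0,0],"claw":50},{"travel":[0,2,107],"angular":[0,0,0],"claw":50},{"travel":[0,2,107],"angular":[0,0,0],"claw":50},{"travel":[0,2,107],"angular":[0,0,0],"claw":15}]'

```text
t: 11.25
position: [0.5173, 0.0873, 0.0506]
orientation: [0.001, 1.0, -0.0, -0.0]
ft_force: [0.3, 0.1, 0.3]
gripper_width: 0.348
grasp_force: 0.0
```

jog_arm --series '[{"travel":[0,0,0],"angular":[0,0,0],"claw":15},{"travel":[0,0,0],"angular":[0,0,0],"claw":15},{"travel":[0,0,-30],"angular":[0,0,0],"claw":15},{"travel":[0,0,-70],"angular":[0,0,0],"claw":15},{"travel":[0,0,-110],"angular":[0,0,0],"claw":15}]'

```text
t: 11.75
position: [0.5171, 0.0884, 0.1626]
orientation: [-0.0, 1.0, -0.0, 0.0]
ft_force: [1.2, -0.9, 0.2]
gripper_width: 0.263
grasp_force: 26.6
```

jog_arm --series '[{"travel":[-2,-48,0],"angular":[0,0,0],"claw":15},{"travel":[-4,-96,0],"angular":[0,0,0],"claw":15},{"travel":[-6,-144,0],"angular":[0,0,0],"claw":15},{"travel":[-8,-192,0],"angular":[0,0,0],"claw":15},{"travel":[-8,-240,0],"angular":[0,0,0],"claw":15}]'

```text
t: 12.25
position: [0.5256, -0.1536, 0.162]
orientation: [-0.0, 1.0, -0.001, 0.001]
ft_force: [0.5, 0.8, 0.4]
gripper_width: 0.263
grasp_force: 26.6
```

jog_arm --series '[{"travel":[-1,-48,0],"angular":[0,0,0],"claw":15},{"travel":[-2,-90,0],"angular":[0,0,0],"claw":15},{"travel":[-4,-114,0],"angular":[0,0,0],"claw":15},{"travel":[-4,-114,0],"angular":[0,0,0],"claw":15},{"travel":[-4,-114,0],"angular":[0,0,0],"claw":15}]'

```text
t: 12.75
position: [0.5291, -0.266, 0.1611]
orientation: [0.001, 1.0, -0.0, 0.0]
ft_force: [-0.4, -0.2, -0.7]
gripper_width: 0.267
grasp_force: 26.6
```

jog_arm --series '[{"travel":[0,0,40],"angular":[0,0,0],"claw":15},{"travel":[0,0,80],"angular":[0,0,0],"claw":15},{"travel":[0,0,120],"angular":[0,0,0],"claw":15},{"travel":[0,0,132],"angular":[0,0,0],"claw":15},{"travel":[0,0,132],"angular":[0,0,0],"claw":15}]'

```text
t: 13.25
position: [0.5282, -0.2636, 0.0271]
orientation: [-0.001, 1.0, 0.001, -0.002]
ft_force: [0.6, 0.3, -0.0]
gripper_width: 0.267
grasp_force: 26.6
```

jog_arm --series '[{"travel":[0,0,3],"angular":[0,0,0],"claw":15},{"travel":[0,0,5],"angular":[0,0,0],"claw":15},{"travel":[0,0,5],"angular":[0,0,0],"claw":15},{"travel":[0,0,5.5],"angular":[0,0,0],"claw":15},{"travel":[0,0,5.5],"angular":[0,0,0],"claw":15}]'

```text
t: 13.75
position: [0.5294, -0.2658, 0.0235]
orientation: [0.0, 1.0, -0.0, 0.0]
ft_force: [-0.4, 0.1, -0.2]
gripper_width: 0.266
grasp_force: 26.6
```

jog_arm --series '[{"travel":[0,0,0],"angular":[0,0,0],"claw":40},{"travel":[0,0,0],"angular":[0,0,0],"claw":40},{"travel":[0,0,-40],"angular":[0,0,0],"claw":40},{"travel":[0,0,-85],"angular":[0,0,0],"claw":40},{"travel":[0,0,-130],"angular":[0,0,0],"claw":50}]'

```text
t: 14.25
position: [0.5287, -0.2653, 0.1538]
orientation: [0.0, 1.0, 0.0, -0.001]
ft_force: [0.9, -0.4, -0.6]
gripper_width: 0.499
grasp_force: 0.0
```

jog_arm --series '[{"travel":[10,46,-10],"angular":[0,0,0],"claw":50},{"travel":[20,94,-20],"angular":[0,0,0],"claw":50},{"travel":[30,141,-30],"angular":[0,0,0],"claw":50},{"travel":[40,189,-40],"angular":[0,0,0],"claw":50},{"travel":[51,237,-40],"angular":[0,0,0],"claw":50}]'

```text
t: 14.75
position: [0.4784, -0.0272, 0.1944]
orientation: [0.0, 1.0, -0.0, 0.002]
ft_force: [1.0, 1.7, 0.5]
gripper_width: 0.495
grasp_force: 0.0
```

jog_arm --series '[{"travel":[12,44,0],"angular":[0,0,0],"claw":50},{"travel":[24,90,0],"angular":[0,0,0],"claw":50},{"travel":[36,138,0],"angular":[0,0,0],"claw":50},{"travel":[51,178,0],"angular":[0,0,0],"claw":50},{"travel":[51,178,0],"angular":[0,0,0],"claw":50}]'

```text
t: 15.25
position: [0.4246, 0.1536, 0.1929]
orientation: [-0.003, 1.0, 0.001, -0.0]
ft_force: [0.2, -0.8, 0.1]
gripper_width: 0.5
grasp_force: 0.0
```

jog_arm --series '[{"travel":[0,0,0],"angular":[0,0,-0.12],"claw":50},{"travel":[0,0,0],"angular":[0,0,-0.24],"claw":50},{"travel":[0,0,0],"angular":[0,0,-0.35],"claw":50},{"travel":[0,0,0],"angular":[0,0,-0.35],"claw":50},{"travel":[0,0,0],"angular":[0,0,-0.35],"claw":50}]'

```text
t: 15.75
position: [0.4273, 0.1489, 0.1928]
orientation: [-0.172, 0.985, -0.0, 0.0]
ft_force: [-0.4, -0.1, -0.3]
gripper_width: 0.497
grasp_force: 0.0
```

```bash
python3 look.py w2; python3 - <<'E'
from h import *
c,p,d=shot('top'); w=cv2.imread('pics/w2.png')
cv2.imwrite('pics/top2.png',cv2.resize(p[195:325,360:520,::-1],None,fx=4.6,fy=4.6,interpolation=cv2.INTER_CUBIC))
E
```

```text
15.75 [0.4273 0.1489 0.1928] [-1.724e-01  9.850e-01 -1.000e-04  0.000e+00] [[-0.339, 0.895, 0.291, 0.353], [0.941, 0.322, 0.105, 0.121], [-0.0, 0.309, -0.951, 0.335], [0.0, 0.0, 0.0, 1.0]]
```

View pics/w2.png

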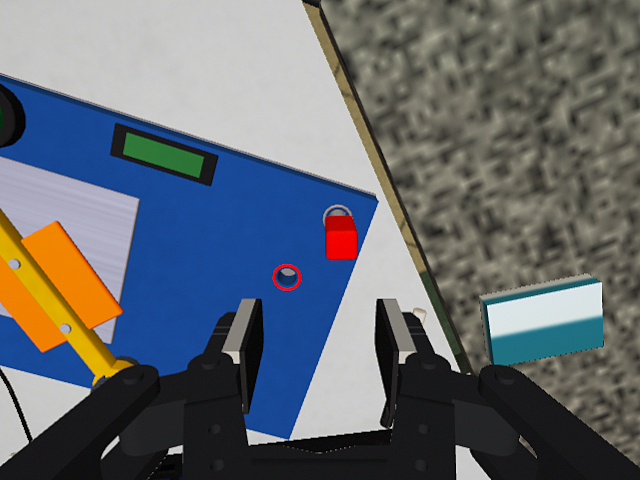

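View pics/top2.png

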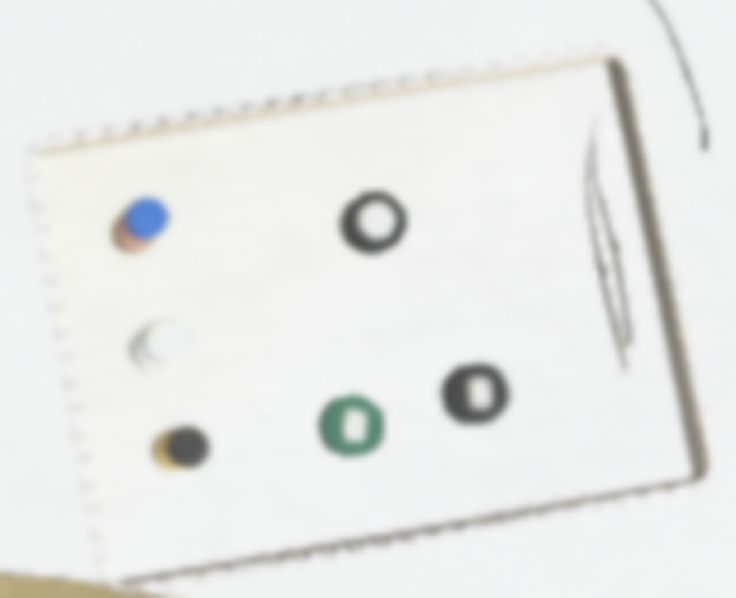

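All three vials stand upright at the tray's left side, and the black puck A has been knocked sideways as warned. The pin grip now looks square to the gripper (top face centre about (342,245)). The lock ring is at (287,277).

```bash
python3 - <<'E'
from h import *
c=dict(np.load('w2.npz')); c['k1']=float(c['k1'])
W=lambda u,v,z:p2w(c,u,v,z)[:2]
hsv=cv2.cvtColor(c['p'],cv2.COLOR_RGB2HSV)
m=((hsv[...,0]<6)|(hsv[...,0]>172))&(hsv[...,1]>150)&(hsv[...,2]>60); m=m.astype(np.uint8)
n,l,s,ce=cv2.connectedComponentsWithStats(m)
for i in range(1,n):
    if s[i,4]>60: print(s[i],ce[i])
ring=m[250:300,265:310]; ys,xs=np.nonzero(ring); e=cv2.fitEllipse(cv2.convexHull(np.stack([xs+265,ys+250],1).astype(np.int32))); print(e)
lock=W(*e[0],.03); print('lock',lock)
v=(hsv[...,2]>200)&(m>0); v[:,:310]=0; ys,xs=np.nonzero(v); r=cv2.minAreaRect(np.stack([xs,ys],1).astype(np.int32)); print(r)
print('pin top',W(*r[0],.093), 'rest by fit',lock+np.array([[np.cos(.035),-np.sin(.035)],[np.sin(.035),np.cos(.035)]])@[-.058,.023])
cv2.imwrite('pics/w2pin.png',cv2.resize(c['p'][190:310,250:400,::-1],None,fx=5,fy=5,interpolation=cv2.INTER_CUBIC))
E
```

```text
[ 325  215   33   45 1334] [340.63943028 237.71289355]
[273 264  28  27 210] [286.72380952 276.76666667]
((286.4585266113281, 276.9422302246094), (26.287029266357422, 28.578876495361328), 97.91120910644531)
lock [0.48692118 0.14218344]
((341.0, 244.0), (28.0, 30.0), 90.0)
pin top [0.42703599 0.16240698] rest by fit [0.42815186 0.16313977]
```

View pics/w2pin.png

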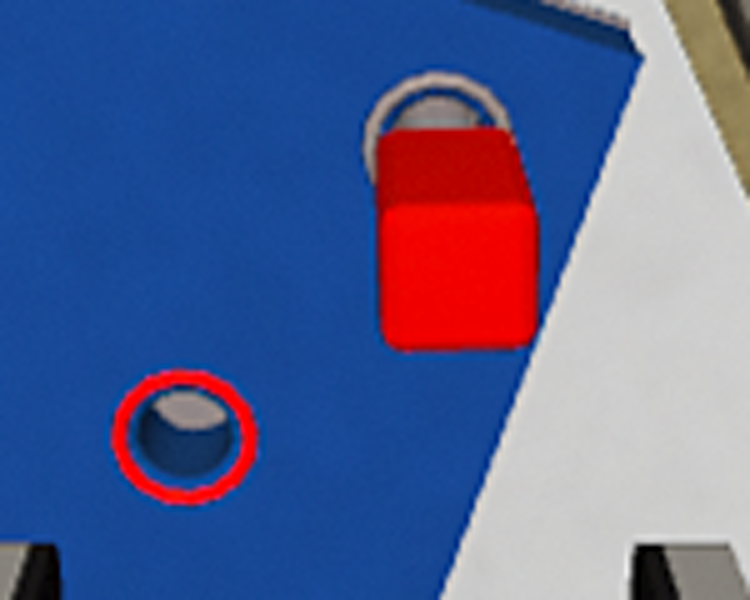

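jog_arm --series '[{"travel":[-3,7,40],"angular":[0,0,0],"claw":50},{"travel":[-5,13,85],"angular":[0,0,0],"claw":50},{"travel":[-5,13,120],"angular":[0,0,0],"claw":50},{"travel":[-5,13,133],"angular":[0,0,0],"claw":50},{"travel":[-5,13,133],"angular":[0,0,0],"claw":50}]'

```text
t: 16.35
position: [0.4256, 0.163, 0.0577]
orientation: [-0.173, 0.985, 0.0, -0.003]
ft_force: [-0.1, 0.1, -0.6]
gripper_width: 0.5
grasp_force: 0.0
```

jog_arm --series '[{"travel":[0,0,0],"angular":[0,0,0],"claw":50},{"travel":[0,0,0],"angular":[0,0,0],"claw":10},{"travel":[0,0,0],"angular":[0,0,0],"claw":10},{"travel":[0,0,0],"angular":[0,0,0],"claw":10},{"travel":[0,0,0],"angular":[0,0,0],"claw":10}]' --force 60

```text
t: 16.85
position: [0.4286, 0.1634, 0.0612]
orientation: [-0.174, 0.985, -0.0, 0.002]
ft_force: [0.2, -0.5, 6.7]
gripper_width: 0.226
grasp_force: 58.9
```

jog_arm --series '[{"travel":[0,0,0],"angular":[0,0,0],"claw":10},{"travel":[0,0,0],"angular":[0,0,0],"claw":10}]'

```text
t: 17.05
position: [0.4286, 0.1634, 0.0611]
orientation: [-0.174, 0.985, -0.0, 0.002]
ft_force: [0.1, -0.1, 7.7]
gripper_width: 0.218
grasp_force: 58.9
```

```bash
cat > wp.py <<'E'
from h import *
th=.0347; R=np.array([[np.cos(th),-np.sin(th)],[np.sin(th),np.cos(th)]])
a=-2*np.arctan2(-.174,.985); ty=np.array([-np.sin(a),np.cos(a)]); tx=np.array([-np.cos(a),-np.sin(a)])
rest=np.array([-95,130.]); piv=np.array([90,0.])
def disp(l): w=R@(np.array(l)-rest); return np.array([tx@w,ty@w])
s=disp((-9,-133)); print('start',s.round(1))
P=[s]
for k in range(0,16):
    t=np.radians(225-90*k/15); P.append(disp(piv+165*np.array([np.cos(t),np.sin(t)])+14*np.array([-np.sin(t),np.cos(t)])))
P.append(disp((-37,107)))
P=np.array(P).round(1)
for i in range(0,len(P)-1,5): print((P[i+1:i+6]-P[i]).round(1).tolist())
E
python3 wp.py
```

```text
start [  -0.3 -276.7]
[[5.4, 8.5], [13.8, 23.7], [20.5, 39.7], [25.5, 56.3], [28.7, 73.3]]
[[1.5, 17.3], [1.1, 34.6], [-1.0, 51.8], [-5.0, 68.7], [-10.7, 85.0]]
[[-7.4, 15.7], [-16.4, 30.6], [-26.8, 44.4], [-38.7, 57.0], [-51.8, 68.3]]
[[-14.3, 9.9], [-13.9, 10.3]]
```

jog_arm --series '[{"travel":[0,0,-12],"angular":[0,0,0],"claw":10},{"travel":[0,0,-26],"angular":[0,0,0],"claw":10},{"travel":[0,0,-50],"angular":[0,0,0],"claw":10},{"travel":[0,0,-67],"angular":[0,0,0],"claw":10},{"travel":[0,0,-67],"angular":[0,0,0],"claw":10}]'

```text
t: 17.55
position: [0.4291, 0.1636, 0.1292]
orientation: [-0.174, 0.985, -0.0, 0.003]
ft_force: [0.7, -0.3, -0.5]
gripper_width: 0.221
grasp_force: 58.7
```

jog_arm --series '[{"travel":[0,-40,0],"angular":[0,0,0],"claw":10},{"travel":[0,-85,0],"angular":[0,0,0],"claw":10},{"travel":[0,-130,0],"angular":[0,0,0],"claw":10},{"travel":[0,-175,0],"angular":[0,0,0],"claw":10},{"travel":[0,-220,0],"angular":[0,0,0],"claw":10}]'

```text
t: 18.05
position: [0.5026, -0.0448, 0.1259]
orientation: [-0.174, 0.985, 0.0, -0.0]
ft_force: [0.7, 0.2, 0.6]
gripper_width: 0.224
grasp_force: 58.8
```

jog_arm --series '[{"travel":[0,-35,0],"angular":[0,0,0],"claw":10},{"travel":[0,-56.7,0],"angular":[0,0,0],"claw":10},{"travel":[0,-56.7,0],"angular":[0,0,0],"claw":10},{"travel":[0,-56.7,0],"angular":[0,0,0],"claw":10}]'

```text
t: 18.45
position: [0.5214, -0.0963, 0.1257]
orientation: [-0.173, 0.985, 0.001, -0.001]
ft_force: [-0.0, 1.3, -0.6]
gripper_width: 0.226
grasp_force: 59.0
```

```bash
python3 look.py w3
```

```text
18.45 [ 0.5214 -0.0963  0.1257] [-1.734e-01  9.848e-01  8.000e-04 -9.000e-04] [[-0.341, 0.895, 0.289, 0.447], [0.94, 0.324, 0.107, -0.124], [0.002, 0.308, -0.951, 0.268], [0.0, 0.0, 0.0, 1.0]]
```

View pics/w3.png

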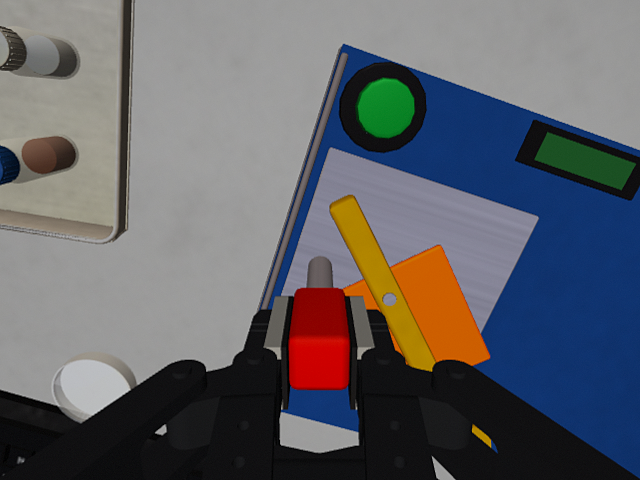

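jog_arm --series '[{"travel":[0,0,15],"angular":[0,0,0],"claw":10},{"travel":[0,0,28],"angular":[0,0,0],"claw":10},{"travel":[0,0,34],"angular":[0,0,0],"claw":10},{"travel":[0,0,34],"angular":[0,0,0],"claw":10},{"travel":[0,0,34],"angular":[0,0,0],"claw":10}]'

```text
t: 19.0
position: [0.5223, -0.0962, 0.0929]
orientation: [-0.174, 0.985, 0.0, -0.0]
ft_force: [0.2, 0.2, -0.7]
gripper_width: 0.223
grasp_force: 59.0
```

jog_arm --series '[{"travel":[5.4,8.5,0],"angular":[0,0,0],"claw":10},{"travel":[13.8,23.7,0],"angular":[0,0,0],"claw":10},{"travel":[20.5,39.7,0],"angular":[0,0,0],"claw":10},{"travel":[25.5,56.3,0],"angular":[0,0,0],"claw":10},{"travel":[28.7,73.3,0],"angular":[0,0,0],"claw":10}]'

```text
t: 19.5
position: [0.4699, -0.037, 0.0935]
orientation: [-0.174, 0.985, -0.001, 0.001]
ft_force: [1.1, -1.4, -0.9]
gripper_width: 0.222
grasp_force: 59.0
```

jog_arm --series '[{"travel":[1.5,17.3,0],"angular":[0,0,0],"claw":10},{"travel":[1.1,34.6,0],"angular":[0,0,0],"claw":10},{"travel":[-1.0,51.8,0],"angular":[0,0,0],"claw":10},{"travel":[-5.0,68.7,0],"angular":[0,0,0],"claw":10},{"travel":[-10.7,85.0,0],"angular":[0,0,0],"claw":10}]'

```text
t: 20.0
position: [0.4506, 0.047, 0.093]
orientation: [-0.174, 0.985, -0.0, 0.0]
ft_force: [0.8, -2.6, -0.5]
gripper_width: 0.222
grasp_force: 59.1
```

jog_arm --series '[{"travel":[-7.4,15.7,0],"angular":[0,0,0],"claw":10},{"travel":[-16.4,30.6,0],"angular":[0,0,0],"claw":10},{"travel":[-26.8,44.4,0],"angular":[0,0,0],"claw":10},{"travel":[-38.7,57.0,0],"angular":[0,0,0],"claw":10},{"travel":[-51.8,68.3,0],"angular":[0,0,0],"claw":10}]'

```text
t: 20.5
position: [0.475, 0.1287, 0.0927]
orientation: [-0.175, 0.985, -0.001, -0.001]
ft_force: [-1.4, -4.4, -0.7]
gripper_width: 0.225
grasp_force: 59.1
```

jog_arm --series '[{"travel":[-13.9,10.3,0],"angular":[0,0,0],"claw":10},{"travel":[-13.9,10.3,0],"angular":[0,0,0],"claw":10},{"travel":[-13.9,10.3,0],"angular":[0,0,0],"claw":10},{"travel":[-13.9,10.3,0],"angular":[0,0,0],"claw":10}]'

```text
t: 20.9
position: [0.4838, 0.1422, 0.0923]
orientation: [-0.174, 0.985, 0.0, -0.002]
ft_force: [-4.2, -2.1, -0.5]
gripper_width: 0.221
grasp_force: 59.1
```

```bash
python3 look.py w4
```

```text
20.9 [0.4838 0.1422 0.0923] [-1.742e-01  9.847e-01  2.000e-04 -1.600e-03] [[-0.342, 0.895, 0.287, 0.41], [0.94, 0.325, 0.106, 0.114], [0.001, 0.306, -0.952, 0.234], [0.0, 0.0, 0.0, 1.0]]
```

View pics/w4.png

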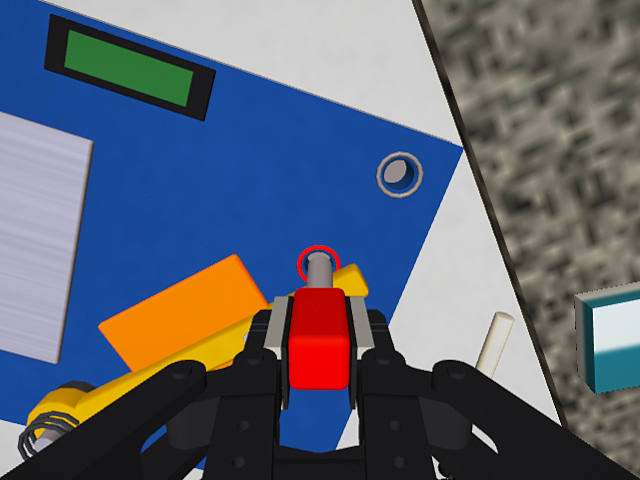

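jog_arm --series '[{"travel":[0,0,0],"angular":[0,0,0],"claw":10},{"travel":[0,0,0],"angular":[0,0,0],"claw":10}]'

```text
t: 21.15
position: [0.4849, 0.142, 0.0925]
orientation: [-0.174, 0.985, 0.0, -0.001]
ft_force: [-3.3, -0.4, -1.8]
gripper_width: 0.225
grasp_force: 58.9
```

```bash
cat > ring.py <<'E'
import sys
from h import *
o=telemetry.get_obs(); c,p,d=shot('wrist'); print(o['position'].round(4),o['orientation'].round(4),o['ft_force'].round(1))
hsv=cv2.cvtColor(p,cv2.COLOR_RGB2HSV).astype(int)
m=((hsv[...,0]<6)|(hsv[...,0]>172))&(hsv[...,1]>150)&(hsv[...,2]>60)
sub=m[225:284,285:355]; ys,xs=np.nonzero(sub); pts=np.stack([xs+285,ys+225],1).astype(np.int32)
up=pts[pts[:,1]<278]; e=cv2.fitEllipse(cv2.convexHull(up)); print('ring',e, p2w(c,*e[0],.03).round(4))
# predicted ring outline and shank foot outline for TCP-based pin pose
f=o['position']+np.array([-.0004+0,0,0]); q=o['position'][:2]-np.array([.4286,.1634])+np.array([.4282,.1631])
print('pin est',q)
cv2.imwrite('pics/ring_%s.png'%sys.argv[1],cv2.resize(p[225:305,270:370,::-1],None,fx=7,fy=7,interpolation=cv2.INTER_CUBIC))
print('cam y rows', [ (v,p[v,318].tolist()) for v in range(244,264,2)])
E
python3 ring.py a
```

```text
[0.4849 0.142  0.0925] [-1.738e-01  9.848e-01  1.000e-04 -8.000e-04] [-3.3 -0.4 -1.8]
ring ((318.9963684082031, 262.02398681640625), (38.025917053222656, 43.34211730957031), 80.5102767944336) [0.4863 0.1418 0.03  ]
pin est [0.48448725 0.1416829 ]
cam y rows [(244, [255, 14, 0]), (246, [247, 0, 0]), (248, [0, 66, 147]), (250, [121, 117, 122]), (252, [151, 139, 139]), (254, [150, 139, 140]), (256, [141, 130, 131]), (258, [140, 130, 130]), (260, [142, 132, 132]), (262, [142, 131, 132])]
```

View pics/ring_a.png

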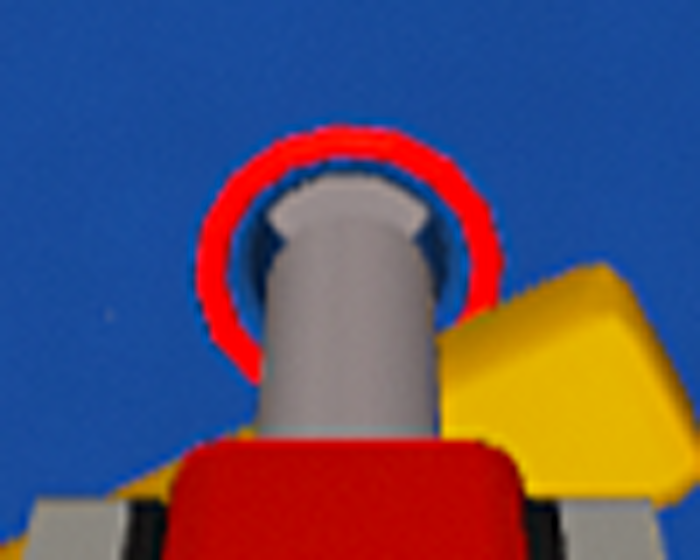

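```bash
python3 - <<'E'
from h import *
c=get_calibration('wrist')
f=p2w(c,319.5,256,.0394)[:2]; print(f, f+.006*np.array([.94,.342]))
r=p2w(c,319.5,225+127/7,.03)[:2]; print('ring front',r, telemetry.get_obs()['position'])
print('ring L/R',p2w(c,270+198/7,225+265/7,.03),p2w(c,270+505/7,225+265/7,.03))
E
```

```text
[0.48002227 0.13965675] [0.48566227 0.14170875]
ring front [0.47665731 0.13845572] [0.48512724 0.1419881  0.09254206]
ring L/R [0.4907855  0.13170332 0.03      ] [0.4829029  0.15342249 0.03      ]
```

jog_arm --series '[{"travel":[-2,0,0],"angular":[0,0,0],"claw":10},{"travel":[-2,0,4],"angular":[0,0,0],"claw":10},{"travel":[-2,0,8],"angular":[0,0,0],"claw":10},{"travel":[-2,0,12],"angular":[0,0,0],"claw":10},{"travel":[-2,0,14],"angular":[0,0,0],"claw":10}]'

```text
t: 21.7
position: [0.4879, 0.1429, 0.0784]
orientation: [-0.174, 0.985, -0.0, 0.0]
ft_force: [-2.1, -1.9, 0.9]
gripper_width: 0.224
grasp_force: 59.3
```

It's in the hole with no resistance. I'll lower it the rest of the way.

jog_arm --series '[{"travel":[0,0,5],"angular":[0,0,0],"claw":10},{"travel":[0,0,10],"angular":[0,0,0],"claw":10},{"travel":[0,0,14],"angular":[0,0,0],"claw":10},{"travel":[0,0,16.5],"angular":[0,0,0],"claw":10},{"travel":[0,0,16.5],"angular":[0,0,0],"claw":10}]'

```text
t: 22.2
position: [0.4873, 0.1429, 0.0617]
orientation: [-0.174, 0.985, 0.0, -0.001]
ft_force: [-2.2, -2.8, -2.6]
gripper_width: 0.222
grasp_force: 59.0
```

jog_arm --series '[{"travel":[0,0,0],"angular":[0,0,0],"claw":45},{"travel":[0,0,0],"angular":[0,0,0],"claw":45},{"travel":[0,0,0],"angular":[0,0,0],"claw":45},{"travel":[0,0,-40],"angular":[0,0,0],"claw":45},{"travel":[0,0,-80],"angular":[0,0,0],"claw":45}]'

```text
t: 22.7
position: [0.487, 0.1431, 0.1424]
orientation: [-0.174, 0.985, 0.0, -0.001]
ft_force: [0.7, 0.2, 0.5]
gripper_width: 0.449
grasp_force: 0.0
```

jog_arm --series '[{"travel":[0,0,-45],"angular":[0,0,0.14],"claw":45},{"travel":[0,0,-85],"angular":[0,0,0.28],"claw":45},{"travel":[0,0,-85],"angular":[0,0,0.35],"claw":45},{"travel":[0,0,-85],"angular":[0,0,0.35],"claw":45}]'

```text
t: 23.1
position: [0.4887, 0.1433, 0.2291]
orientation: [0.0, 1.0, 0.0, 0.002]
ft_force: [-0.8, -1.2, -0.0]
gripper_width: 0.449
grasp_force: 0.0
```

```bash
python3 look.py w5
```

```text
23.1 [0.4887 0.1433 0.2291] [2.0e-04 1.0e+00 3.0e-04 2.1e-03] [[0.001, 0.95, 0.313, 0.409], [1.0, -0.002, 0.001, 0.142], [0.001, 0.313, -0.95, 0.371], [0.0, 0.0, 0.0, 1.0]]
```

jog_arm --series '[{"travel":[7,-49,0],"angular":[0,0,0],"claw":45},{"travel":[14,-98,0],"angular":[0,0,0],"claw":45},{"travel":[21,-147,0],"angular":[0,0,0],"claw":45},{"travel":[28,-196,0],"angular":[0,0,0],"claw":45},{"travel":[35,-245,0],"angular":[0,0,0],"claw":45}]'

```text
t: 23.65
position: [0.4515, -0.1032, 0.2261]
orientation: [-0.001, 1.0, 0.001, -0.001]
ft_force: [0.6, 0.0, 0.5]
gripper_width: 0.452
grasp_force: 0.0
```

jog_arm --series '[{"travel":[7,-49,0],"angular":[0,0,0],"claw":45},{"travel":[14,-98,0],"angular":[0,0,0],"claw":45},{"travel":[21,-147,0],"angular":[0,0,0],"claw":45},{"travel":[28,-196,0],"angular":[0,0,0],"claw":45},{"travel":[35,-240,0],"angular":[0,0,0],"claw":45}]'

```text
t: 24.15
position: [0.4166, -0.3438, 0.2257]
orientation: [-0.001, 1.0, 0.001, -0.001]
ft_force: [0.9, 0.7, 0.6]
gripper_width: 0.449
grasp_force: 0.0
```

jog_arm --series '[{"travel":[0,-35,0],"angular":[0,0,0],"claw":45},{"travel":[0,-35,0],"angular":[0,0,0],"claw":45},{"travel":[0,-35,0],"angular":[0,0,0],"claw":45}]'

```text
t: 24.45
position: [0.417, -0.3768, 0.2255]
orientation: [0.0, 1.0, 0.002, -0.001]
ft_force: [-0.1, 0.7, 0.6]
gripper_width: 0.452
grasp_force: 0.0
```

```bash
python3 look.py w6; python3 - <<'E'
import cv2,numpy as np
a=cv2.imread('pics/w5.png');b=cv2.imread('pics/w6.png')
o=np.zeros((600,800,3),np.uint8); o[:480,:640]=b; s=cv2.resize(a[130:430,80:560],(400,250)); 
o[350:600,400:800]=s; cv2.imwrite('pics/comp.png',o)
E
```

```text
24.45 [ 0.417  -0.3768  0.2255] [ 2.0e-04  1.0e+00  1.6e-03 -9.0e-04] [[0.001, 0.952, 0.307, 0.338], [1.0, -0.002, 0.003, -0.378], [0.004, 0.307, -0.952, 0.367], [0.0, 0.0, 0.0, 1.0]]
```

View pics/comp.png

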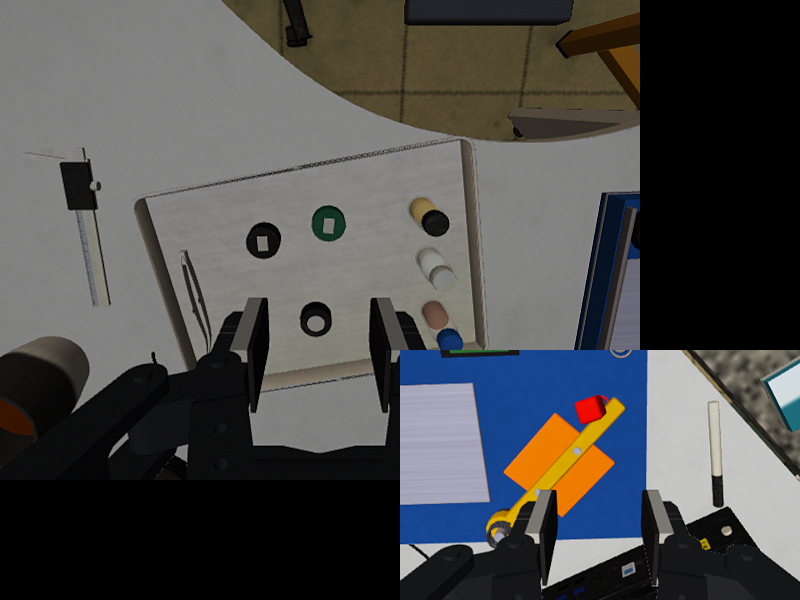

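The guard is parked against the pin, which sits fully down. The pucks are at about green (329,224), black B (263,240) and black A (316,319).

```bash
cat > pk.py <<'E'
from h import *
def pucks(c,p,seeds):
    hsv=cv2.cvtColor(p,cv2.COLOR_RGB2HSV).astype(int); out={}
    for n,(u,v,z) in seeds.items():
        m=np.zeros(p.shape[:2],np.uint8); s=np.s_[v-28:v+28,u-28:u+28]
        m[s]=((hsv[...,2]<75)|(hsv[...,1]>110))[s]
        k,l,st,ce=cv2.connectedComponentsWithStats(m); i=1+st[1:,4].argmax()
        x,y,w,h=st[i,:4]
        far=p2w(c,x+w/2-.5,y+h-.5,z); L=p2w(c,x-.5,y+h*.55,z);Rr=p2w(c,x+w-.5,y+h*.55,z)
        out[n]=np.array([far[0]-.015,(L[1]+Rr[1])/2]); print(n,st[i].tolist(),'diam',abs(L[1]-Rr[1]).round(4),out[n].round(4))
    return out
if __name__=='__main__':
    c=dict(np.load('w6.npz')); c['k1']=float(c['k1'])
    pucks(c,c['p'],dict(G=(329,224,.018),B=(263,240,.0195),A=(316,319,.0195)))
    print(p2w(c,329,226,.018),p2w(c,263,242,.0195),p2w(c,316,321,.0195))
E
python3 pk.py
```

```text
G [312, 206, 34, 36, 801] diam 0.0297 [ 0.4411 -0.3684]
B [246, 222, 35, 37, 859] diam 0.0308 [ 0.4564 -0.4261]
A [300, 302, 32, 35, 689] diam 0.0301 [ 0.5359 -0.3801]
[ 0.44174541 -0.3679687   0.018     ] [ 0.45586158 -0.42609406  0.0195    ] [ 0.53434649 -0.37964587  0.0195    ]
```

jog_arm --series '[{"travel":[-12,4,45],"angular":[0,0,0],"claw":60},{"travel":[-24,8,90],"angular":[0,0,0],"claw":60},{"travel":[-24,8,135],"angular":[0,0,0],"claw":60},{"travel":[-24,8,175],"angular":[0,0,0],"claw":60},{"travel":[-24,8,175],"angular":[0,0,0],"claw":60}]'

```text
t: 25.0
position: [0.439, -0.3632, 0.0469]
orientation: [-0.001, 1.0, 0.005, -0.004]
ft_force: [-0.9, 0.9, -0.7]
gripper_width: 0.599
grasp_force: 0.0
```

jog_arm --series '[{"travel":[0,0,0],"angular":[0,0,0],"claw":60},{"travel":[0,0,0],"angular":[0,0,0],"claw":60}]' --force 40

```text
t: 25.2
position: [0.4431, -0.3698, 0.0549]
orientation: [-0.001, 1.0, -0.002, 0.001]
ft_force: [0.7, -1.3, 1.6]
gripper_width: 0.6
grasp_force: 0.0
```

jog_arm --series '[{"travel":[1,0,20],"angular":[0,0,0],"claw":60},{"travel":[1,0,35],"angular":[0,0,0],"claw":60},{"travel":[1,0,41],"angular":[0,0,0],"claw":60},{"travel":[1,0,41],"angular":[0,0,0],"claw":60},{"travel":[1,0,41],"angular":[0,0,0],"claw":60}]'

```text
t: 25.7
position: [0.4414, -0.3698, 0.0129]
orientation: [-0.0, 1.0, -0.001, 0.001]
ft_force: [-0.2, -0.6, 0.5]
gripper_width: 0.601
grasp_force: 0.0
```

jog_arm --series '[{"travel":[0,0,4],"angular":[0,0,0],"claw":60},{"travel":[0,0,7.5],"angular":[0,0,0],"claw":60},{"travel":[0,0,7.5],"angular":[0,0,0],"claw":60},{"travel":[0,0,7.5],"angular":[0,0,0],"claw":20},{"travel":[0,0,7.5],"angular":[0,0,0],"claw":20}]'

```text
t: 26.2
position: [0.4408, -0.3691, 0.0041]
orientation: [-0.0, 1.0, -0.0, 0.0]
ft_force: [-1.1, 0.1, 0.3]
gripper_width: 0.328
grasp_force: 39.4
```

jog_arm --series '[{"travel":[0,0,0],"angular":[0,0,0],"claw":20},{"travel":[0,0,0],"angular":[0,0,0],"claw":20},{"travel":[0,0,-25],"angular":[0,0,0],"claw":20},{"travel":[0,0,-65],"angular":[0,0,0],"claw":20},{"travel":[0,0,-105],"angular":[0,0,0],"claw":20}]'

```text
t: 26.7
position: [0.4401, -0.3683, 0.1091]
orientation: [0.0, 1.0, 0.001, -0.001]
ft_force: [1.0, -0.4, 0.0]
gripper_width: 0.327
grasp_force: 39.5
```

jog_arm --series '[{"travel":[-7,45,0],"angular":[0,0,0],"claw":20},{"travel":[-14,93,0],"angular":[0,0,0],"claw":20},{"travel":[-21,140,0],"angular":[0,0,0],"claw":20},{"travel":[-28,187,0],"angular":[0,0,0],"claw":20},{"travel":[-35,235,0],"angular":[0,0,0],"claw":20}]'

```text
t: 27.2
position: [0.4756, -0.1323, 0.1089]
orientation: [0.0, 1.0, -0.0, 0.0]
ft_force: [1.0, -0.3, 0.1]
gripper_width: 0.331
grasp_force: 39.6
```

jog_arm --series '[{"travel":[-7,45,0],"angular":[0,0,0],"claw":20},{"travel":[-14,80,0],"angular":[0,0,0],"claw":20},{"travel":[-14,92,0],"angular":[0,0,0],"claw":20},{"travel":[-14,92,20],"angular":[0,0,0],"claw":20},{"travel":[-14,92,45],"angular":[0,0,0],"claw":20}]'

```text
t: 27.7
position: [0.4909, -0.0421, 0.0644]
orientation: [-0.001, 1.0, -0.001, 0.002]
ft_force: [0.1, -0.4, -0.6]
gripper_width: 0.332
grasp_force: 39.6
```

jog_arm --series '[{"travel":[0,0,12],"angular":[0,0,0],"claw":20},{"travel":[0,0,20],"angular":[0,0,0],"claw":20},{"travel":[0,0,20],"angular":[0,0,0],"claw":20},{"travel":[0,0,20],"angular":[0,0,0],"claw":20}]'

```text
t: 28.1
position: [0.4901, -0.0425, 0.0442]
orientation: [0.0, 1.0, -0.0, 0.0]
ft_force: [0.2, -1.0, -0.0]
gripper_width: 0.328
grasp_force: 39.6
```

jog_arm --series '[{"travel":[0,0,4],"angular":[0,0,0],"claw":20},{"travel":[0,0,7.5],"angular":[0,0,0],"claw":20},{"travel":[0,0,7.5],"angular":[0,0,0],"claw":20},{"travel":[0,0,7.5],"angular":[0,0,0],"claw":45},{"travel":[0,0,7.5],"angular":[0,0,0],"claw":45}]'

```text
t: 28.6
position: [0.4897, -0.042, 0.0364]
orientation: [-0.0, 1.0, -0.0, 0.0]
ft_force: [-0.1, 0.4, -0.4]
gripper_width: 0.448
grasp_force: 0.0
```

jog_arm --series '[{"travel":[0,0,0],"angular":[0,0,0],"claw":45},{"travel":[0,0,-25],"angular":[0,0,0],"claw":45},{"travel":[0,0,-70],"angular":[0,0,0],"claw":45},{"travel":[3,-40,-85],"angular":[0,0,0],"claw":60},{"travel":[6,-88,-85],"angular":[0,0,0],"claw":60}]'

```text
t: 29.1
position: [0.4857, -0.1303, 0.1246]
orientation: [-0.002, 1.0, -0.001, 0.003]
ft_force: [1.3, -1.1, -0.6]
gripper_width: 0.599
grasp_force: 0.0
```

jog_arm --series '[{"travel":[5,-49,0],"angular":[0,0,0],"claw":60},{"travel":[10,-98,0],"angular":[0,0,0],"claw":60},{"travel":[14,-147,0],"angular":[0,0,0],"claw":60},{"travel":[18,-196,0],"angular":[0,0,0],"claw":60},{"travel":[22,-245,0],"angular":[0,0,0],"claw":60}]'

```text
t: 29.6
position: [0.4612, -0.3769, 0.1214]
orientation: [0.0, 1.0, -0.0, 0.0]
ft_force: [0.1, -0.1, 0.2]
gripper_width: 0.597
grasp_force: 0.0
```

jog_arm --series '[{"travel":[4,-40,0],"angular":[0,0,0],"claw":60},{"travel":[6,-51,20],"angular":[0,0,0],"claw":60},{"travel":[6,-51,65],"angular":[0,0,0],"claw":60},{"travel":[6,-51,85],"angular":[0,0,0],"claw":60},{"travel":[6,-51,85],"angular":[0,0,0],"claw":60}]'

```text
t: 30.1
position: [0.4536, -0.4237, 0.0324]
orientation: [0.0, 1.0, 0.003, -0.002]
ft_force: [-0.2, 0.9, -0.6]
gripper_width: 0.599
grasp_force: 0.0
```

jog_arm --series '[{"travel":[0,0,10],"angular":[0,0,0],"claw":60},{"travel":[0,0,20],"angular":[0,0,0],"claw":60},{"travel":[0,0,20],"angular":[0,0,0],"claw":60},{"travel":[0,0,20],"angular":[0,0,0],"claw":60}]'

```text
t: 30.5
position: [0.4561, -0.4261, 0.0169]
orientation: [-0.0, 1.0, -0.0, 0.0]
ft_force: [0.6, -0.1, -0.3]
gripper_width: 0.601
grasp_force: 0.0
```

jog_arm --series '[{"travel":[0,0,7],"angular":[0,0,0],"claw":60},{"travel":[0,0,12],"angular":[0,0,0],"claw":60},{"travel":[0,0,12],"angular":[0,0,0],"claw":60},{"travel":[0,0,12],"angular":[0,0,0],"claw":20},{"travel":[0,0,12],"angular":[0,0,0],"claw":20}]'

```text
t: 31.0
position: [0.4559, -0.4262, 0.0047]
orientation: [0.0, 1.0, -0.0, 0.0]
ft_force: [-1.4, 0.9, 0.1]
gripper_width: 0.334
grasp_force: 39.4
```

jog_arm --series '[{"travel":[0,0,0],"angular":[0,0,0],"claw":20},{"travel":[0,0,0],"angular":[0,0,0],"claw":20},{"travel":[0,0,-25],"angular":[0,0,0],"claw":20},{"travel":[0,0,-65],"angular":[0,0,0],"claw":20},{"travel":[0,0,-105],"angular":[0,0,0],"claw":20}]'

```text
t: 31.5
position: [0.4552, -0.4254, 0.1097]
orientation: [0.0, 1.0, 0.001, -0.001]
ft_force: [-0.3, -0.6, 0.4]
gripper_width: 0.331
grasp_force: 39.5
```

jog_arm --series '[{"travel":[-9,47,0],"angular":[0,0,0],"claw":20},{"travel":[-18,95,0],"angular":[0,0,0],"claw":20},{"travel":[-27,143,0],"angular":[0,0,0],"claw":20},{"travel":[-36,191,0],"angular":[0,0,0],"claw":20},{"travel":[-46,239,0],"angular":[0,0,0],"claw":20}]'

```text
t: 32.0
position: [0.5016, -0.1852, 0.1095]
orientation: [0.0, 1.0, -0.0, 0.0]
ft_force: [1.1, -0.8, 0.5]
gripper_width: 0.332
grasp_force: 39.6
```

jog_arm --series '[{"travel":[-9,47,0],"angular":[0,0,0],"claw":20},{"travel":[-18,95,0],"angular":[0,0,0],"claw":20},{"travel":[-28,135,0],"angular":[0,0,0],"claw":20},{"travel":[-28,144.5,20],"angular":[0,0,0],"claw":20},{"travel":[-28,144.5,45],"angular":[0,0,0],"claw":20}]'

```text
t: 32.5
position: [0.5309, -0.0403, 0.0651]
orientation: [-0.002, 1.0, -0.0, 0.002]
ft_force: [-0.4, -0.1, -0.8]
gripper_width: 0.334
grasp_force: 39.6
```

jog_arm --series '[{"travel":[0,0,12],"angular":[0,0,0],"claw":20},{"travel":[0,0,20],"angular":[0,0,0],"claw":20},{"travel":[0,0,20],"angular":[0,0,0],"claw":20},{"travel":[0,0,20],"angular":[0,0,0],"claw":20}]'

```text
t: 32.9
position: [0.5302, -0.0431, 0.0448]
orientation: [0.0, 1.0, -0.0, 0.0]
ft_force: [-0.6, 0.4, -0.0]
gripper_width: 0.333
grasp_force: 39.6
```

jog_arm --series '[{"travel":[0,0,4],"angular":[0,0,0],"claw":20},{"travel":[0,0,7.8],"angular":[0,0,0],"claw":20},{"travel":[0,0,7.8],"angular":[0,0,0],"claw":20},{"travel":[0,0,7.8],"angular":[0,0,0],"claw":45},{"travel":[0,0,7.8],"angular":[0,0,0],"claw":45}]'

```text
t: 33.4
position: [0.5296, -0.0425, 0.0365]
orientation: [-0.0, 1.0, 0.0, -0.0]
ft_force: [-0.1, -0.5, 0.4]
gripper_width: 0.451
grasp_force: 0.0
```

jog_arm --series '[{"travel":[0,0,0],"angular":[0,0,0],"claw":45},{"travel":[0,0,-25],"angular":[0,0,0],"claw":45},{"travel":[0,0,-70],"angular":[0,0,0],"claw":45},{"travel":[0,-40,-85],"angular":[0,0,0],"claw":60},{"travel":[0,-88,-85],"angular":[0,0,0],"claw":60}]'

```text
t: 33.9
position: [0.5318, -0.1305, 0.125]
orientation: [-0.002, 1.0, -0.001, 0.003]
ft_force: [1.3, -0.1, -0.7]
gripper_width: 0.602
grasp_force: 0.0
```

jog_arm --series '[{"travel":[-2,-48,0],"angular":[0,0,0],"claw":60},{"travel":[-4,-96,0],"angular":[0,0,0],"claw":60},{"travel":[-6,-144,0],"angular":[0,0,0],"claw":60},{"travel":[-6,-192,0],"angular":[0,0,0],"claw":60},{"travel":[-6,-230,0],"angular":[0,0,0],"claw":60}]'

```text
t: 34.4
position: [0.5353, -0.3634, 0.1214]
orientation: [0.001, 1.0, -0.0, 0.0]
ft_force: [0.3, -0.3, -0.4]
gripper_width: 0.603
grasp_force: 0.0
```

jog_arm --series '[{"travel":[0,-19,0],"angular":[0,0,0],"claw":60},{"travel":[0,-19,20],"angular":[0,0,0],"claw":60},{"travel":[0,-19,65],"angular":[0,0,0],"claw":60},{"travel":[0,-19,85],"angular":[0,0,0],"claw":60},{"travel":[0,-19,85],"angular":[0,0,0],"claw":60}]'

```text
t: 34.9
position: [0.5333, -0.3773, 0.0323]
orientation: [0.0, 1.0, 0.003, -0.003]
ft_force: [-0.0, 0.8, 1.0]
gripper_width: 0.596
grasp_force: 0.0
```

jog_arm --series '[{"travel":[0,0,10],"angular":[0,0,0],"claw":60},{"travel":[0,0,20],"angular":[0,0,0],"claw":60},{"travel":[0,0,20],"angular":[0,0,0],"claw":60},{"travel":[0,0,20],"angular":[0,0,0],"claw":60}]'

```text
t: 35.3
position: [0.536, -0.3796, 0.0171]
orientation: [-0.0, 1.0, -0.0, 0.0]
ft_force: [0.4, -0.2, -0.5]
gripper_width: 0.599
grasp_force: 0.0
```

jog_arm --series '[{"travel":[0,0,7],"angular":[0,0,0],"claw":60},{"travel":[0,0,12],"angular":[0,0,0],"claw":60},{"travel":[0,0,12],"angular":[0,0,0],"claw":60},{"travel":[0,0,12],"angular":[0,0,0],"claw":20},{"travel":[0,0,12],"angular":[0,0,0],"claw":20}]'

```text
t: 35.8
position: [0.5359, -0.3797, 0.0049]
orientation: [-0.0, 1.0, -0.0, 0.0]
ft_force: [0.0, 0.9, -0.0]
gripper_width: 0.333
grasp_force: 39.4
```

jog_arm --series '[{"travel":[0,0,0],"angular":[0,0,0],"claw":20},{"travel":[0,0,0],"angular":[0,0,0],"claw":20},{"travel":[0,0,-25],"angular":[0,0,0],"claw":20},{"travel":[0,0,-65],"angular":[0,0,0],"claw":20},{"travel":[0,0,-105],"angular":[0,0,0],"claw":20}]'

```text
t: 36.3
position: [0.5351, -0.3789, 0.1098]
orientation: [0.0, 1.0, 0.001, -0.001]
ft_force: [0.6, -0.9, 0.0]
gripper_width: 0.329
grasp_force: 39.5
```

jog_arm --series '[{"travel":[-5,45,0],"angular":[0,0,0],"claw":20},{"travel":[-10,92,0],"angular":[0,0,0],"claw":20},{"travel":[-15,139,0],"angular":[0,0,0],"claw":20},{"travel":[-20,186,0],"angular":[0,0,0],"claw":20},{"travel":[-25,234,0],"angular":[0,0,0],"claw":20}]'

```text
t: 36.8
position: [0.5606, -0.1438, 0.1097]
orientation: [0.0, 1.0, -0.0, 0.0]
ft_force: [0.7, 0.6, -0.6]
gripper_width: 0.329
grasp_force: 39.5
```

jog_arm --series '[{"travel":[-5,45,0],"angular":[0,0,0],"claw":20},{"travel":[-9,90,0],"angular":[0,0,0],"claw":20},{"travel":[-9,103,0],"angular":[0,0,0],"claw":20},{"travel":[-9,103,20],"angular":[0,0,0],"claw":20},{"travel":[-9,103,45],"angular":[0,0,0],"claw":20}]'

```text
t: 37.3
position: [0.5711, -0.0422, 0.0655]
orientation: [-0.001, 1.0, -0.001, 0.002]
ft_force: [-0.3, -0.2, -0.2]
gripper_width: 0.332
grasp_force: 39.6
```

jog_arm --series '[{"travel":[0,0,12],"angular":[0,0,0],"claw":20},{"travel":[0,0,20],"angular":[0,0,0],"claw":20},{"travel":[0,0,20],"angular":[0,0,0],"claw":20},{"travel":[0,0,20],"angular":[0,0,0],"claw":20}]'

```text
t: 37.7
position: [0.5702, -0.043, 0.0451]
orientation: [0.0, 1.0, -0.0, 0.0]
ft_force: [0.7, -0.0, 0.0]
gripper_width: 0.327
grasp_force: 39.6
```

jog_arm --series '[{"travel":[0,0,4],"angular":[0,0,0],"claw":20},{"travel":[0,0,8],"angular":[0,0,0],"claw":20},{"travel":[0,0,8],"angular":[0,0,0],"claw":20},{"travel":[0,0,8],"angular":[0,0,0],"claw":45},{"travel":[0,0,8],"angular":[0,0,0],"claw":45}]'

```text
t: 38.2
position: [0.5696, -0.0424, 0.0365]
orientation: [0.0, 1.0, 0.0, -0.0]
ft_force: [0.0, 1.3, -0.8]
gripper_width: 0.449
grasp_force: 0.0
```

jog_arm --series '[{"travel":[0,0,0],"angular":[0,0,0],"claw":45},{"travel":[0,0,-25],"angular":[0,0,0],"claw":45},{"travel":[0,0,-70],"angular":[0,0,0],"claw":45},{"travel":[40,-10,-90],"angular":[0,0,0],"claw":0},{"travel":[85,-30,-90],"angular":[0,0,0],"claw":0}]'

```text
t: 38.7
position: [0.4871, -0.073, 0.1298]
orientation: [-0.001, 1.0, -0.001, 0.004]
ft_force: [-0.2, -2.0, 0.9]
gripper_width: 0.116
grasp_force: 0.0
```

jog_arm --series '[{"travel":[45,-19,0],"angular":[0,0,0],"claw":0},{"travel":[45,-19,0],"angular":[0,0,0],"claw":0},{"travel":[45,-19,0],"angular":[0,0,0],"claw":0}]'

```text
t: 39.0
position: [0.4392, -0.0919, 0.1269]
orientation: [0.001, 1.0, -0.0, 0.0]
ft_force: [-0.2, 0.6, 0.3]
gripper_width: 0.001
grasp_force: 0.0
```

```bash
python3 look.py w7; python3 - <<'E'
from h import *
c=dict(np.load('w7.npz')); c['k1']=float(c['k1']); p=c['p']
hsv=cv2.cvtColor(p,cv2.COLOR_RGB2HSV)
g=cv2.inRange(hsv,(45,120,80),(75,255,255)); n,l,s,ce=cv2.connectedComponentsWithStats(g)
for i in range(1,n):
    if s[i,4]>100: print(s[i],ce[i],p2w(c,*ce[i],.048))
c2,t,d=shot('top'); o=np.zeros((600,800,3),np.uint8); o[:480,:640]=p[...,::-1]
o[350:600,440:]=cv2.resize(t[180:305,170:350,::-1],(360,250)); cv2.imwrite('pics/comp2.png',o)
E
```

```text
39.0 [ 0.4392 -0.0919  0.1269] [ 1.e-03  1.e+00 -1.e-04  5.e-04] [[0.003, 0.951, 0.31, 0.36], [1.0, -0.003, -0.001, -0.093], [0.0, 0.31, -0.951, 0.269], [0.0, 0.0, 0.0, 1.0]]
[ 476  204   97   28 2280] [523.36798246 217.18464912] [0.42130878 0.0196633  0.048     ]
[ 296  220   51   54 2052] [320.59356725 247.25974659] [ 0.43848241 -0.09175129  0.048     ]
```

View pics/comp2.png

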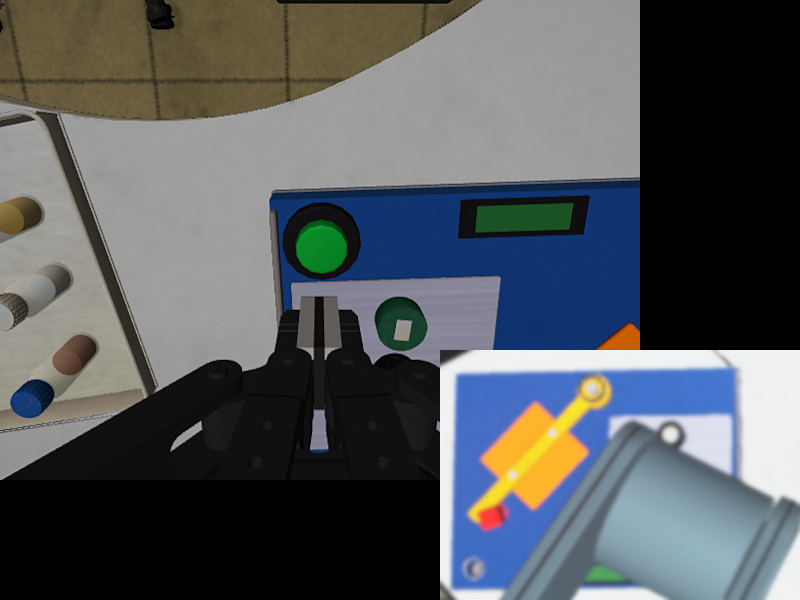

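jog_arm --series '[{"travel":[0,0,30],"angular":[0,0,0],"claw":0},{"travel":[0,0,55],"angular":[0,0,0],"claw":0},{"travel":[0,0,73],"angular":[0,0,0],"claw":0},{"travel":[0,0,73],"angular":[0,0,0],"claw":0},{"travel":[0,0,73],"angular":[0,0,0],"claw":0}]'

```text
t: 39.6
position: [0.4405, -0.0912, 0.0535]
orientation: [-0.001, 1.0, 0.0, -0.0]
ft_force: [-0.1, -0.3, -0.2]
gripper_width: -0.003
grasp_force: 0.0
```

jog_arm --series '[{"travel":[0,0,4],"angular":[0,0,0],"claw":0},{"travel":[0,0,8],"angular":[0,0,0],"claw":0},{"travel":[0,0,10.5],"angular":[0,0,0],"claw":0},{"travel":[0,0,10.5],"angular":[0,0,0],"claw":0},{"travel":[0,0,10.5],"angular":[0,0,0],"claw":0}]'

```text
t: 40.1
position: [0.4414, -0.0918, 0.0457]
orientation: [-0.0, 1.0, -0.001, 0.002]
ft_force: [-2.6, 3.6, 24.2]
gripper_width: 0.0
grasp_force: 12.1
```

jog_arm --series '[{"travel":[0,0,-1],"angular":[0,0,0],"claw":0},{"travel":[0,0,-1],"angular":[0,0,0],"claw":0},{"travel":[0,0,-1],"angular":[0,0,0],"claw":0}]'

```text
t: 40.4
position: [0.4413, -0.0918, 0.0459]
orientation: [0.0, 1.0, -0.001, 0.002]
ft_force: [-0.3, 2.9, 14.9]
gripper_width: -0.005
grasp_force: 7.1
```

jog_arm --series '[{"travel":[0,0,-2],"angular":[0,0,0],"claw":0},{"travel":[0,0,-2],"angular":[0,0,0],"claw":0},{"travel":[0,0,-2],"angular":[0,0,0],"claw":0}]'

```text
t: 40.7
position: [0.441, -0.0919, 0.0468]
orientation: [0.0, 1.0, -0.001, 0.002]
ft_force: [2.2, 0.9, 4.4]
gripper_width: -0.001
grasp_force: 2.2
```

jog_arm --series '[{"travel":[0,0,-2],"angular":[0,0,0],"claw":0},{"travel":[0,0,-2],"angular":[0,0,0],"claw":0},{"travel":[0,0,-2],"angular":[0,0,0],"claw":0}]'

```text
t: 41.0
position: [0.4401, -0.0919, 0.0482]
orientation: [0.0, 1.0, -0.0, 0.0]
ft_force: [1.6, -1.1, 3.3]
gripper_width: -0.004
grasp_force: 1.8
```

jog_arm --series '[{"travel":[0,0,-10],"angular":[0,0,0],"claw":0},{"travel":[0,0,-40],"angular":[0,0,0],"claw":0},{"travel":[0,0,-85],"angular":[0,0,0],"claw":0},{"travel":[0,0,-130],"angular":[0,0,0],"claw":0},{"travel":[0,0,-160],"angular":[0,0,0],"claw":0}]'

```text
t: 41.5
position: [0.4391, -0.0914, 0.2108]
orientation: [-0.0, 1.0, -0.0, 0.0]
ft_force: [1.9, -0.5, -0.8]
gripper_width: 0.002
grasp_force: 0.0
```

jog_arm --series '[{"travel":[40,0,0],"angular":[0,0,0],"claw":0},{"travel":[60,0,0],"angular":[0,0,0],"claw":0},{"travel":[60,0,0],"angular":[0,0,0],"claw":0},{"travel":[60,0,0],"angular":[0,0,0],"claw":0},{"travel":[60,0,0],"angular":[0,0,0],"claw":0}]'

```text
t: 42.0
position: [0.3802, -0.0916, 0.208]
orientation: [0.0, 1.0, 0.0, -0.0]
ft_force: [1.0, -0.5, -0.5]
gripper_width: -0.005
grasp_force: 0.0
```

```bash
python3 look.py w8; python3 - <<'E'
from pk import *
c=dict(np.load('w8.npz')); c['k1']=float(c['k1']); T=c['T']
for n,P in dict(G=(.490,-.0425,.050),B=(.530,-.0425,.0515),A=(.570,-.0425,.0515),btn=(.439,-.0915,.048),pan=(.50,-.09,.034)).items():
    u,v=w2p(c,P)[0]; ui,vi=int(round(u)),int(round(v)); ok=0<=ui<640 and 0<=vi<480
    if not ok: print(n,'out',u,v); continue
    dd=c['d'][vi-3:vi+4,ui-3:ui+4]; dd=np.median(dd[dd>0]); 
    K=c['K']; r=cv2.undistortPoints(np.array([[[u,v]]]),K,np.array([c['k1'],0,0,0,0.]))[0,0]
    print(n,(ui,vi),c['p'][vi,ui],'surface',(T[:3,:3]@(np.array([r[0],r[1],1])*dd)+T[:3,3]).round(4))
E
```

```text
42.0 [ 0.3802 -0.0916  0.208 ] [ 1.e-04  1.e+00  1.e-04 -1.e-04] [[0.001, 0.951, 0.309, 0.301], [1.0, -0.001, 0.0, -0.093], [0.001, 0.309, -0.951, 0.35], [0.0, 0.0, 0.0, 1.0]]
G (379, 342) [153 149 141] surface [ 0.4902 -0.0424  0.0497]
B (378, 384) [17 17 18] surface [ 0.3687 -0.0778  0.2617]
A (376, 422) [20 21 22] surface [ 0.3633 -0.081   0.2808]
btn (320, 284) [  7 138  39] surface [ 0.4375 -0.0915  0.0512]
pan (322, 342) [13 13 11] surface [ 0.3693 -0.0917  0.2416]
```

```bash
python3 -c "
from plant import order
print(order.job_done())"
```

```text
the job is handed in; nothing more can be done
None
```

The job is handed in, with no verdict returned: three vials stand in the tray, the guard is pinned back, three specimens are on the pan, and the button was pressed fully (felt bottoming out) and came back up; I did not re-check the two black specimens after the press.

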